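Load the last dessert glass and index the portioning carousel to its first filling notch

TASK

Stand the spare glass upright in the empty seat of the portioning carousel. Then pull up the red spring plunger, turn the carousel clockwise (seen from above) to the next notch of the steel ring, so that a glass comes under the dosing funnel, and let the plunger drop fully home there so that the carousel is locked. Never force the plunger: do not push it hard sideways or press it hard on the ring, and keep all the glasses standing in their seats.

Things in the scene. Friction and masses are not known exactly. Their poses are not given: they have to be found in the camera images.
- spare_mid (a point): Spare dessert glass standing on the worktop to the right of the carousel: open clear tumbler, 62 mm high, 38 mm across at the foot widening to 49 mm at the rim, 70 g. The point is on its axis, 31 mm above its foot; z is its axis.
- seat (a point): The empty seat on the carousel, nearest the robot: the point is the centre of the seat's floor (34 mm above the worktop). A black collar stands 6 mm high round it, 44 mm across inside and 49 mm outside; it moves with the carousel. The other three seats are at 90 degree steps on the same circle (75 mm from the axis).
- spindle (a point): Point on the carousel's vertical turning axis, at the height of its top face (34 mm above the worktop). Aluminium disc 216 mm across with a black hub 17 mm high, on a white foot 284 mm across fixed to the worktop; a fixed steel ring with notches lies on the foot, its top 24 mm above the worktop.
- knob_grip (a point): Centre of the red plunger knob, on its vertical axis, 128 mm from the carousel's axis; 67 mm above the worktop when home. Round grip 26 mm across, 21 mm high, reaching 12.5 mm below the point, with a 30 mm wide, 7 mm thick head on top (top 15.5 mm above the point); turns freely on its axis. It rides on a lug of the carousel, above a steel bush 19 mm across that ends 4.5 mm below the knob.
- plunger (a joint): Height (m) of the spring plunger: 0 = pin fully home in a notch, 0.009 = pin resting on top of the ring, 0.014 = pulled up to its stop. The spring pushes it down with about 5.4 N at 0, 3 N more per 10 mm. The pin is 10 mm thick with a round nose, the notches are 12 mm wide.
- carousel (a joint): Angle (rad) the carousel has been turned clockwise from above; 0 = locked in the loading notch, as at the start. Stays where left; takes about 2 N at the knob to turn. The ring with filling notches and funnel is clamped on by hand, so the next notch lies anywhere from 0.75 to 1.17 rad (the only one from 0.3 to 2 rad): turn with the pin riding on the ring under its spring until it drops in.
- glass_a: Dessert glass like the spare, standing in the carousel's seat at the robot's left at the start; this is the one that comes under the funnel. Origin at the centre of its foot, z up its axis.
- glass_b: Dessert glass like the spare, in the seat farthest from the robot at the start. Origin at the centre of its foot, z up its axis.
- glass_c: Dessert glass like the spare, in the seat at the robot's right at the start. Origin at the centre of its foot, z up its axis.
Things that resemble listed ones, but are neither listed nor needed, are in the scene too. Leave any blue or orange look-alike of the part that bears spare_mid alone.

How it is judged:
On the way, in this order (a step that is already met when the one before it is completed fails the run):
1. the spare glass stands in the empty seat, let go, with the carousel still locked in the loading notch (horizontal distance between spare_mid and seat below 0.006 m and z of spare_mid in the frame of seat below 0.035 m and angle between spare_mid's own z axis and vertical below 0.1 rad and contact force between the fingers and anything else below 0.1 N and value of joint plunger below 0.002 m and value of joint carousel below 0.1 rad), for 0.2 s.
2. the plunger is pulled clear and the carousel has been turned out of the loading notch (value of joint plunger above 0.007 m and value of joint carousel above 0.25 rad), for 0.05 s.
At the end, for the whole second after the job is handed in: The plunger is home (within 2 mm) in the next notch, so that the carousel is locked 0.75 to 1.17 rad clockwise of its start; the spare glass stands in its seat (within 6 mm of the centre, upright within 0.1 rad) and the other three still stand upright in theirs (value of joint plunger below 0.002 m and value of joint carousel between 0.6 and 1.3 rad and horizontal distance between spare_mid and seat below 0.006 m and z of spare_mid in the frame of seat below 0.035 m and angle between each of spare_mid, glass_a, glass_b, glass_c's own z axis and vertical below 0.1 rad and horizontal distance between glass_a and spindle between 0.069 and 0.081 m and horizontal distance between glass_b and spindle between 0.069 and 0.081 m and horizontal distance between glass_c and spindle between 0.069 and 0.081 m and height (world z) of each of glass_a, glass_b, glass_c below 0.038 m); the robot touches nothing.
It fails at once if the plunger's pin is forced: more than 30 N between it and the notched parts (contact force between plunger_c0 and anything else above 30 N).
It fails at once if a glass is tipped over by more than 0.5 rad (angle between any of spare_mid, glass_a, glass_b, glass_c's own z axis and vertical above 0.5 rad).
It also fails if it takes over 72 s, if anything falls off the work surface, if the arm or the gripper's body presses on something with over 40 N, if the wrist force passes 120 N, or if a joint passes its speed limit or range.

ROBOT

A 6-joint arm with a two-finger parallel gripper is mounted at the origin on a cart in front of the work surface, level with it; the furniture and walls round the work are solid. World frame = base frame: x ahead of the robot, y to its left, z up, the work surface at z = 0. Lengths are in m, angles in rad, forces in N, time in s.
With the tool pointing down it reaches from about 0.35 to 0.875 m from the base axis. Payload 15.5 kg.
Tool frame: the origin (TCP) lies at the very end of the fingers, on their centre line; the grasp point (between the pads) lies 19 mm behind it; z points along the fingers, y is the direction in which the jaws open and shut (so a half turn about z gives the same grasp; the last joint's range is limited). The gripper opens to 85 mm and grips with 20 to 120 N. Pads are 22 mm wide; open, the fingers measure 114 mm over their backs; the gripper's body (76 mm by 85 mm) begins 54 mm behind the grasp point. The pads swing forward as they close: fully open they stand 13 mm farther back than shut.
Start: joints at [-1.286, 0.494, 1.345, -0, 1.302, -0.096], TCP at [0.232, -0.58, 0.2] pointing down, gripper open.
Joint ranges: [-2.91, 2.91], [-0.82, 2.16], [0.22, 2.67], [-1.22, 4.37], [0.12, 2.79], [-3.08, 3.08]. Speed limits (rad/s): [1.89, 1.89, 2.57, 3.01, 3.01, 3.01].

INTERFACE

Orientations are given as a unit quaternion [w, x, y, z].
In Python, from plant import robot gives the robot as it stands.
- The arm moves only by the tool arm_command, never from a script. Its argument "plan" is a list that holds one entry, the list of rows, each a list of 7 numbers: the gripper's target within -1 to 1 (shut at 1, half-way at 0, fully open at -1), then the shift along the tool's x, y, z scaled (see below), then the turn, a rotation vector about the tool's x, y, z scaled (see below). A call has 1 to 10 rows; each row is the pose to reach, as a shift and turn from the pose commanded when the call began, along the tool's axes at that moment; what a row does not reach only later rows make up. The controller multiplies each number of a shift by 500 mm and each number of a turn by 120 degrees. A row lasts 1/10 s, in which the tool goes at most 50 mm and 8.59 degrees, less where a joint would pass 70% of its speed; a pose out of reach is approached as far as the arm can. A call with a number of a shift or a turn outside -1 to 1 is refused whole. A call with a gripper value outside its range is refused whole. The fingers move at their own pace and stop on an object; "grip_force" is the grip in N (left out, the last holds). Time passes only in rows, so rows that repeat a pose let the fingers close. It gives the time, the measured TCP pose, the force and the opening at its end, in the units of the state.
- robot.get_state(): the state, without advancing time (a new reading comes with each control period).
- robot.camera(name): name is "side" or "top" or "wrist"; returns a dict with "img" (400x640x3 uint8, red, green, blue), "K" (3x3 intrinsics, pixels), "view" (4x4, takes a point from world to camera coordinates); the wrist camera has in their place "mount" (4x4, takes a point from camera to tool coordinates, whose origin is the TCP and whose axes are the flange's). Camera axes: x right, y down, z forward; pixel columns grow to the right and rows downward; lengths in m; the calibration is good to about 2 mm. A picture is of the moment at which its call begins: read the wrist's pose just before it. There is no depth.
- robot.sign_off(): hands the job in, once; it reports no verdict.
The state is a dict: "t": time; "qpos": joint angles; "joint_velocities": joint speeds; "effort": joint torques, N m; "ee_pos": TCP position; "tool_rot": TCP orientation; "contact_force": force on the tool from outside, world axes, zero at the start; "ft_torque": the same for the moment, N m; "gripper_width": finger opening in m.
Only numpy, scipy, OpenCV 4.12 (cv2) and the standard library are available. Lean on these libraries where they do the work, as an engineer would, in place of code of your own. Each camera call takes 0.05 s, during which the arm holds its last target.

## Working session

There is one attempt and no reset: what is moved stays moved. The work goes in short steps, Python scripts to look and compute and a tool call to move; the robot and the scene stay as the last step left them, time stands still between calls to the robot, and variables do not carry over. Pictures are saved under pics/ and viewed, and the job is handed in when it is done.

Besides the shell and the picture viewer there is one more tool, called after "Request:" as a command line: name --argument value ..., lists and objects as JSON in quotes. arm_command: Moves the arm, as the interface text tells. Its arguments: {"type":"object","properties":{"plan":{"type":"array","items":{"type":"array","items":{"type":"array","items":{"type":"number"}}}},"grip_force":{"type":"number"}},"required":["plan"]}

```bash
mkdir -p pics; ls
python3 - <<'E'
from plant import robot
import cv2
s=robot.get_state(); print(s)
for n in ["side","top","wrist"]:
    c=robot.camera(n); cv2.imwrite(f"pics/{n}0.png",c["img"][:,:,::-1]); print(n,c["K"].tolist(), (c.get("view") if n!="wrist" else c["mount"]))
E
```

```text
pics
{'t': 0.0, 'qpos': array([-1.28552009e+00,  4.94171995e-01,  1.34613703e+00, -1.33055058e-06,
        1.30247405e+00, -9.55076024e-02]), 'joint_velocities': array([ 0.00242036,  0.00052308, -0.00077726,  0.00076717, -0.0014005 ,
        0.00010291]), 'effort': array([-6.25081630e-04, -8.82171822e+01, -3.83874321e+01, -2.84055004e-04,
        1.00120969e-02,  1.29286337e-05]), 'ee_pos': array([ 0.23216763, -0.57985694,  0.19930522]), 'tool_rot': array([-5.92475496e-04,  9.81929935e-01,  1.89243885e-01, -5.70302109e-05]), 'contact_force': array([ 0.40013494, -0.34368265, -0.23987764]), 'ft_torque': array([-0.01618807, -0.01153523, -0.02252127]), 'gripper_width': 0.08502330599360354}
side [[368.87183861037215, 0.0, 323.08193827001105], [0.0, 368.87183861037215, 193.99785405490138], [0.0, 0.0, 1.0]] [[-0.96313672 -0.26878093  0.01115675  0.49509885]
 [-0.1401852   0.46607216 -0.87357018  0.18814404]
 [ 0.22959915 -0.84293153 -0.48657032  0.69036152]
 [ 0.          0.          0.          1.        ]]
top [[476.28630206875084, 0.0, 328.21019962707607], [0.0, 476.28630206875084, 201.57330816918275], [0.0, 0.0, 1.0]] [[ 0.00172321 -0.99996868  0.00772449 -0.10557204]
 [-0.99536918 -0.00245759 -0.09609449  0.54895002]
 [ 0.09611047 -0.00752313 -0.99534224  1.07962909]
 [ 0.          0.          0.          1.        ]]
wrist [[283.5358228598844, 0.0, 323.6976886878467], [0.0, 283.5358228598844, 194.52514528717396], [0.0, 0.0, 1.0]] [[-4.09530929e-04 -9.47193618e-01 -3.20661944e-01  8.13087534e-02]
 [ 9.99999845e-01 -2.66536590e-04 -4.89827717e-04  7.68526522e-04]
 [ 3.78493546e-04 -3.20662094e-01  9.47193580e-01 -1.74986183e-01]
 [ 0.00000000e+00  0.00000000e+00  0.00000000e+00  1.00000000e+00]]
```

View pics/top0.png

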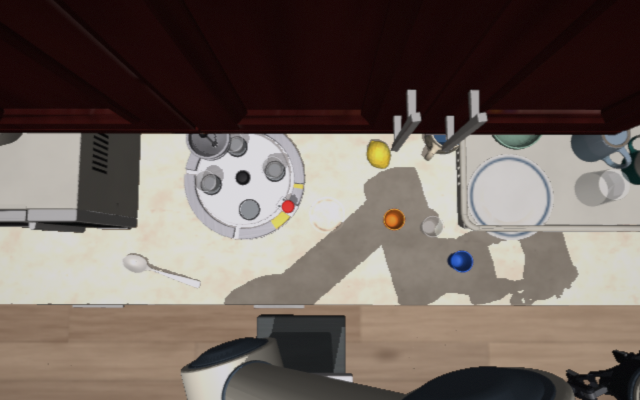

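View pics/side0.png

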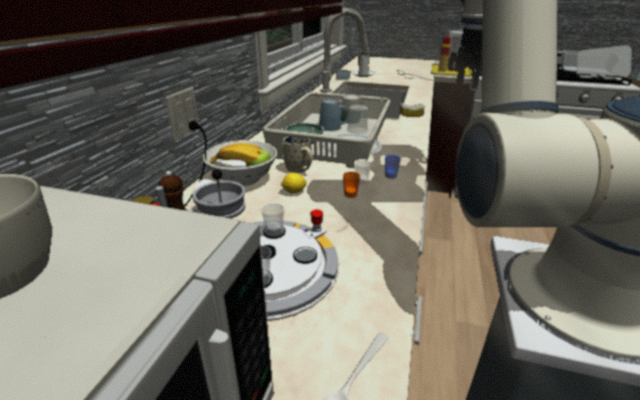

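View pics/wrist0.png

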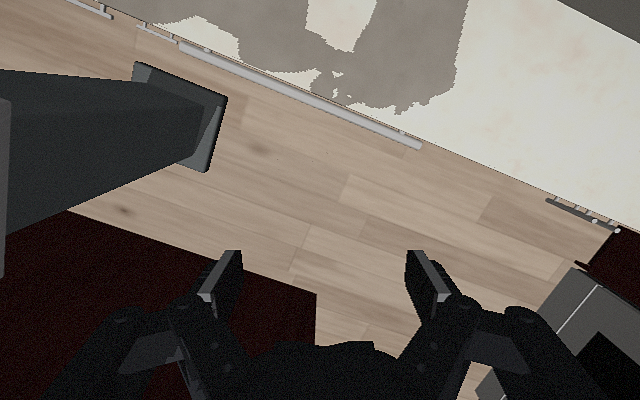

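```bash
cat > h.py <<'E'
import numpy as np, cv2
def ray(cam,u,v):
    K=np.array(cam["K"]);V=np.array(cam["view"]);R=V[:3,:3];t=V[:3,3]
    d=R.T@np.linalg.solve(K,[u,v,1.]);o=-R.T@t
    return o,d/np.linalg.norm(d)
def onz(cam,u,v,z):
    o,d=ray(cam,u,v);return o+d*(z-o[2])/d[2]
def proj(cam,p):
    V=np.array(cam["view"]);q=np.array(cam["K"])@(V[:3,:3]@np.array(p)+V[:3,3]);return q[:2]/q[2]
def R_of(q):
    from scipy.spatial.transform import Rotation as Ro
    return Ro.from_quat([q[1],q[2],q[3],q[0]])
def wrist(robot):
    s=robot.get_state();c=robot.camera("wrist")
    T=np.eye(4);T[:3,:3]=R_of(s["tool_rot"]).as_matrix();T[:3,3]=s["ee_pos"]
    c["view"]=np.linalg.inv(T@np.array(c["mount"]));return s,c
E
python3 - <<'E'
import cv2,numpy as np
t=cv2.imread("pics/top0.png");s=cv2.imread("pics/side0.png")
a=cv2.resize(t[130:290,170:500],None,fx=2.4,fy=2.4,interpolation=cv2.INTER_CUBIC)
cv2.imwrite("pics/topc.png",a)
cv2.imwrite("pics/sidec.png",cv2.resize(s[140:320,240:420],None,fx=3.3,fy=3.3,interpolation=cv2.INTER_CUBIC))
E
```

```text
(no output)
```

View pics/topc.png

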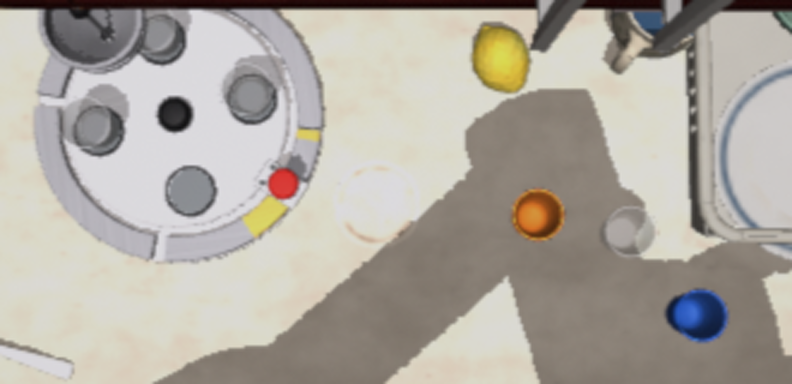

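View pics/sidec.png

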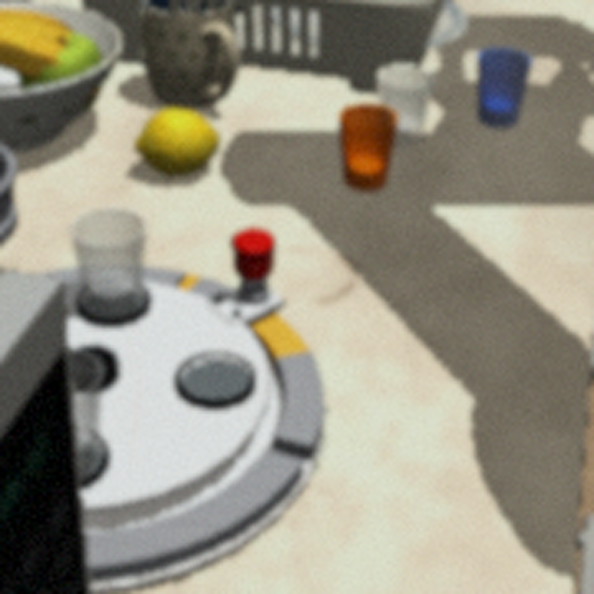

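Run:
```python
from plant import robot
from h import *
t=robot.camera("top");s=robot.camera("side")
def blob(img,m,win=None):
    n,l,st,c=cv2.connectedComponentsWithStats(m.astype(np.uint8))
    i=1+np.argmax(st[1:,4]);return c[i],st[i]
for n,c in(("top",t),("side",s)):
    h=cv2.cvtColor(c["img"],cv2.COLOR_RGB2HSV).astype(int)
    r=((h[...,0]<5)|(h[...,0]>174))&(h[...,1]>180)&(h[...,2]>110)
    x0,x1,y0,y1=(270,310,185,230) if n=="top" else (300,335,200,240)
    m=np.zeros_like(r);m[y0:y1,x0:x1]=r[y0:y1,x0:x1]
    print(n,blob(c["img"],m))
g=cv2.cvtColor(t["img"],cv2.COLOR_RGB2GRAY)
m=np.zeros_like(g,bool);m[165:190,230:256]=g[165:190,230:256]<70
c,st=blob(g,m);print("hub",c,st,onz(t,*c,0.051))
m=np.zeros_like(g,bool);m[190:230,225:275]=g[190:230,225:275]<170
c,st=blob(g,m);print("seat",c,st,onz(t,*c,0.038))
print("orange/spare rough",onz(t,431,226,.045), onz(t,288,206.5,.08))
np.save("g.npy",g)
print(g[160:250:3,225:300:3])
for p in [(158,245),(45,100),(160,230),(265,218),(308,135)]:
    print(p,onz(t,170+p[0]/2.4,130+p[1]/2.4,.024))
```

```text
top (array([287.66666667, 206.125     ]), array([283, 201,  11,  11,  96], dtype=int32))
side (array([316.36666667, 213.23333333]), array([311, 210,  11,   7,  60], dtype=int32))
hub [242.45578231 177.31292517] [236 171  14  14 147] [0.60193068 0.09139976 0.051     ]
seat [249.11405836 209.13793103] [239 199  22  22 377] [0.53021784 0.07701527 0.038     ]
orange/spare rough [ 0.49210777 -0.33847781  0.045     ] [ 0.53289278 -0.01527807  0.08      ]
[[218 218 218 219 218 218 218 218 218 218 218 218 218 204 163 146 142 134
  156 163 153 183 183 186 183]
 [218 218 218 218 218 219 218 219 218 218 218 218 217 170 129 117 127 125
  109 148 163 166 184 185 185]
 [218 218 218 218 218 218 218 218 218 219 218 219 210 155 120 140 144 144
  134 114 161 146 205 185 187]
 [218 218 218 218 218 210 209 215 218 218 218 218 206 122 126 144 145 144
  143 118 148 190 213 184 188]
 [218 218 219 218 149  28  27  46 184 218 218 218 209 128 120 144 144 144
  141 110 142 208 188 182 187]
 [218 218 218 214  30  42  45  38  72 219 218 218 218 202 123 113 139 142
  112 116 181 210 214 175 186]
 [218 218 218 195
[... 2035 characters left out ...]
 205 215 216 216
  217 217 216 216 215 214 212]
 [209 207 165 210 205 170 174 160 160 168 175 209 208 216 216 215 216 216
  217 217 217 216 213 212 212]
 [214 214 214 215 210 215 216 216 217 216 216 216 216 217 216 216 216 216
  216 217 216 216 213 210 210]
 [215 215 216 213 212 215 216 216 217 217 217 217 216 216 216 216 216 216
  215 214 214 215 213 211 212]
 [215 214 211 212 213 215 216 217 217 216 216 216 216 216 216 217 216 216
  215 215 216 216 216 212 210]]
(158, 245) [0.47807021 0.10895669 0.024     ]
(45, 100) [0.61888627 0.22174376 0.024     ]
(160, 230) [0.49251577 0.10732461 0.024     ]
(265, 218) [0.50431363 0.00628121 0.024     ]
(308, 135) [ 0.58522261 -0.03460935  0.024     ]
```

```bash
cat >> h.py <<'E'
def move(p,xdir,base=None,xb=None):
    """numbers of a row that brings TCP to p with tool down, tool-x heading xdir (deg, world); base = commanded pose if known"""
    from plant import robot
    from scipy.spatial.transform import Rotation as Ro
    s=robot.get_state()
    R0=R_of(s["tool_rot"]);p0=np.array(s["ee_pos"])
    if base is not None:
        p0=np.array(base);a=np.radians(xb);R0=Ro.from_matrix(np.array([[np.cos(a),np.sin(a),0],[np.sin(a),-np.cos(a),0],[0,0,-1]]))
    a=np.radians(xdir);R1=Ro.from_matrix(np.array([[np.cos(a),np.sin(a),0],[np.sin(a),-np.cos(a),0],[0,0,-1]]))
    d=R0.inv().apply(np.array(p)-p0)/.5
    r=(R0.inv()*R1).as_rotvec(degrees=True)/120
    print("row",np.round(d,4).tolist(),np.round(r,4).tolist(),"rows>=",np.ceil(max(np.linalg.norm(d)*10,np.linalg.norm(r)*120/8.59)))
def heading(q):
    x=R_of(q).apply([1,0,0]);return np.degrees(np.arctan2(x[1],x[0]))
E
python3 -c "
from h import *
move([.492,-.338,.2],90)"
```

```text
row [0.6622, -0.2564, -0.0006] [-0.0002, -0.0002, -0.5682] rows>= 8.0
```

Request:
arm_command --plan '[[[-1,0.662,-0.256,0,0,0,-0.568],[-1,0.662,-0.256,0,0,0,-0.568],[-1,0.662,-0.256,0,0,0,-0.568],[-1,0.662,-0.256,0,0,0,-0.568],[-1,0.662,-0.256,0,0,0,-0.568],[-1,0.662,-0.256,0,0,0,-0.568],[-1,0.662,-0.256,0,0,0,-0.568],[-1,0.662,-0.256,0,0,0,-0.568],[-1,0.662,-0.256,0,0,0,-0.568],[-1,0.662,-0.256,0,0,0,-0.568]]]'

```text
t: 1.25
ee_pos: [0.4916, -0.3387, 0.1998]
tool_rot: [-0.0, 0.709, 0.705, -0.0]
contact_force: [0.4, -0.3, 0.1]
gripper_width: 0.0856
```

Run:
```python
from h import *
from plant import robot
s,c=wrist(robot);print(s["t"],s["ee_pos"],heading(s["tool_rot"]),s["joint_velocities"],s["qpos"])
cv2.imwrite("pics/w1.png",c["img"][:,:,::-1]);np.save("w1.npy",c,allow_pickle=True)
print(proj(c,[.492,-.338,.062]))
```

```text
1.25 [ 0.49163309 -0.3386985   0.19979505] 89.72747430938281 [-0.02070093 -0.00338577  0.00146853 -0.0006317   0.00012396  0.00493158] [-7.03105958e-01  4.54172423e-01  1.41714108e+00 -2.47905062e-04
  1.27045511e+00 -6.98276115e-01]
[324.93523416 173.64243676]
```

View pics/w1.png

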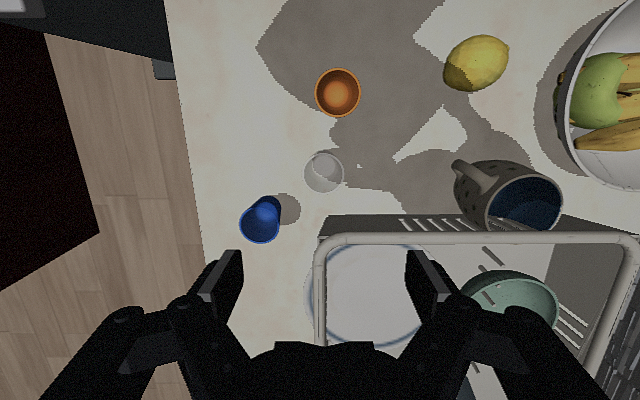

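Run:
```python
from h import *
c=np.load("w1.npy",allow_pickle=True).item()
im=c["img"][:,:,::-1][140:260,270:400]
cv2.imwrite("pics/w1c.png",cv2.resize(im,None,fx=6,fy=5,interpolation=cv2.INTER_CUBIC)[:600,:780])
for v,z in((240,.1),(240,.08),(217,.0),(240,.12)): print(v,z,onz(c,360,v,z))
```

```text
240 0.1 [ 0.52956589 -0.40227337  0.1       ]
240 0.08 [ 0.53233706 -0.41281047  0.08      ]
217 0.0 [ 0.54210683 -0.41817811  0.        ]
240 0.12 [ 0.52679472 -0.39173627  0.12      ]
```

View pics/w1c.png

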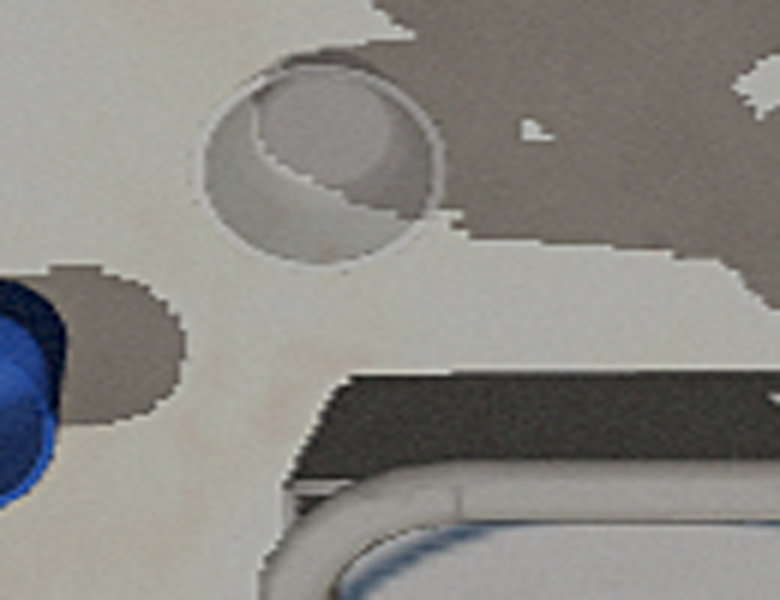

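Run:
```python
from h import *
c=np.load("w1.npy",allow_pickle=True).item()
print(onz(c,323.8,173.,.062),onz(c,324.3,164.4,.004))
p=onz(c,323.8,173,.062)
print("width",[onz(c,323.8+d,173,.062)[0] for d in(-20,20)])
p[2]=.021;move(p,90);p[2]=.12;move(p,90)
```

```text
[ 0.4907142  -0.33724288  0.062     ] [ 0.49129539 -0.34024151  0.004     ]
width [np.float64(0.4680090830399957), np.float64(0.5134142254215137)]
row [0.0036, -0.0012, 0.3576] [-0.0001, 0.0, -0.0026] rows>= 4.0
row [0.0036, -0.0012, 0.1596] [-0.0001, 0.0, -0.0026] rows>= 2.0
```

Request:
arm_command --plan '[[[-1,0,-0.001,0.1,0,0,-0.003],[-1,0,-0.001,0.2,0,0,-0.003],[-1,0,-0.001,0.28,0,0,-0.003],[-1,0,-0.001,0.33,0,0,-0.003],[-1,0,-0.001,0.37,0,0,-0.003],[-1,0,-0.001,0.37,0,0,-0.003],[0.4,0,-0.001,0.37,0,0,-0.003],[0.6,0,-0.001,0.37,0,0,-0.003],[0.8,0,-0.001,0.37,0,0,-0.003],[0.8,0,-0.001,0.37,0,0,-0.003]]]' --grip_force 30

```text
t: 2.3
ee_pos: [0.492, -0.3391, 0.0165]
tool_rot: [0.001, 0.705, 0.709, -0.0]
contact_force: [-3.0, -0.2, 10.5]
gripper_width: 0.0464
```

Run:
```python
from h import *
from plant import robot
s,c=wrist(robot);print(s["t"],s["ee_pos"],heading(s["tool_rot"]),s["gripper_width"])
cv2.imwrite("pics/w2.png",c["img"][:,:,::-1])
```

```text
2.3 [ 0.49198498 -0.33914644  0.01649704] 90.31470951813918 0.04644282526035062
```

View pics/w2.png

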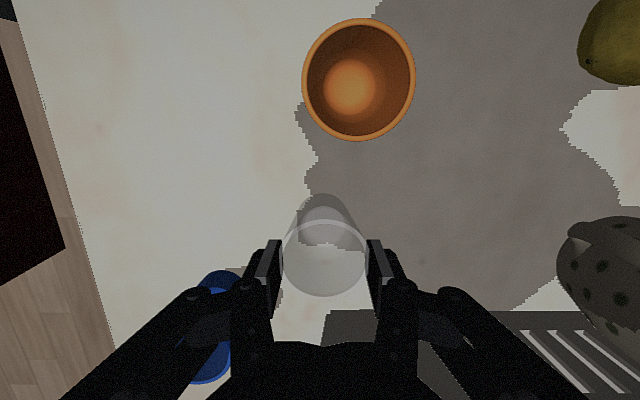

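Request:
arm_command --plan '[[[0.8,0,0,-0.02,0,0,0],[0.8,0,0,-0.08,0,0,0],[0.8,0,0,-0.16,0,0,0],[0.8,0,0,-0.24,0,0,0],[0.8,0,0,-0.3,0,0,0],[0.8,0.06,-0.01,-0.34,0,0,0],[0.8,0.14,-0.02,-0.367,0,0,0],[0.8,0.22,-0.03,-0.367,0,0,0],[0.8,0.28,-0.04,-0.367,0,0,0],[0.8,0.3,-0.044,-0.367,0,0,0]]]'

```text
t: 3.35
ee_pos: [0.4678, -0.1859, 0.1996]
tool_rot: [0.0, 0.704, 0.71, 0.0]
contact_force: [1.0, -0.6, -1.3]
gripper_width: 0.0463
```

Run:
```python
from h import *
from plant import robot
s,c=wrist(robot);print(s["t"],s["ee_pos"],heading(s["tool_rot"]),s["gripper_width"],s["contact_force"])
cv2.imwrite("pics/w3.png",c["img"][:,:,::-1])
move([.47,.03,.2],90)
```

```text
3.35 [ 0.46781045 -0.18587345  0.19960551] 90.42175055635438 0.046321699865814865 [ 1.03822462 -0.61859284 -1.34704097]
row [0.4318, 0.0074, -0.0009] [0.0003, -0.0001, 0.0036] rows>= 5.0
```

View pics/w3.png

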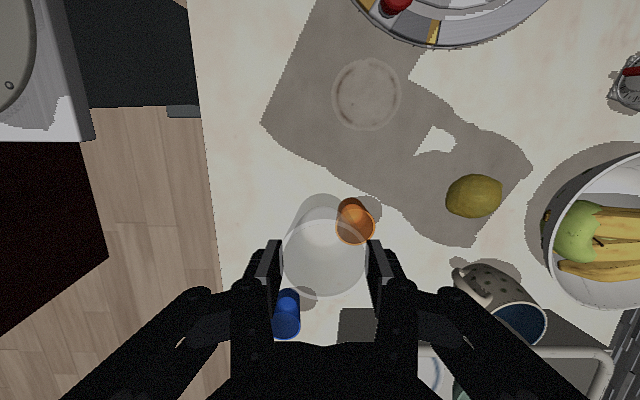

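Glass is held (upright between the pads at (323,255)). Moving on to view the seat and the knob.

Request:
arm_command --plan '[[[0.8,0.08,0.007,0,0,0,0.003],[0.8,0.18,0.007,0,0,0,0.003],[0.8,0.28,0.007,0,0,0,0.003],[0.8,0.36,0.007,0,0,0,0.003],[0.8,0.41,0.007,0,0,0,0.003],[0.8,0.432,0.007,0,0,0,0.003],[0.8,0.432,0.007,0,0,0,0.003],[0.8,0.432,0.007,0,0,0,0.003]]]'

```text
t: 4.2
ee_pos: [0.4713, 0.0265, 0.1986]
tool_rot: [0.0, 0.707, 0.707, 0.0]
contact_force: [-0.2, -0.2, -1.9]
gripper_width: 0.0463
```

Run:
```python
from h import *
from plant import robot
s,c=wrist(robot);print(s["t"],s["ee_pos"],heading(s["tool_rot"]),s["gripper_width"],s["contact_force"])
cv2.imwrite("pics/w4.png",c["img"][:,:,::-1]);np.save("w4.npy",c,allow_pickle=True)
t=robot.camera("top");cv2.imwrite("pics/t4.png",t["img"][:,:,::-1]);np.save("t4.npy",t,allow_pickle=True)
```

```text
4.2 [0.47132558 0.02647258 0.19857453] 89.96085548906923 0.046281697358601895 [-0.21778427 -0.16204133 -1.88407928]
```

View pics/w4.png

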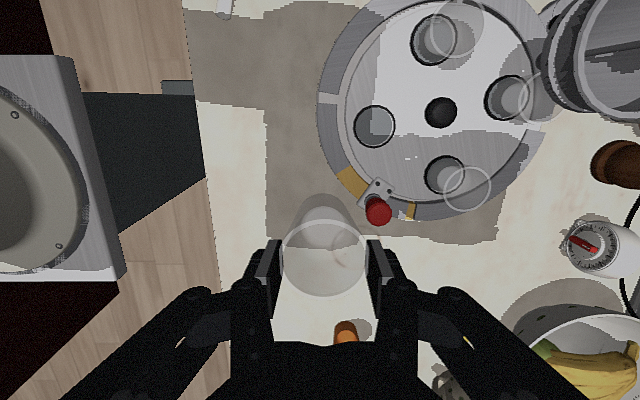

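Run:
```python
from h import *
c=np.load("w4.npy",allow_pickle=True).item()
im=c["img"][:,:,::-1]
cv2.imwrite("pics/w4c.png",cv2.resize(im[0:240,300:560],None,fx=3,fy=2.5,interpolation=cv2.INTER_CUBIC))
g=cv2.cvtColor(im,cv2.COLOR_BGR2GRAY)
def comp(m,x0,x1,y0,y1):
    k=np.zeros(m.shape,np.uint8);k[y0:y1,x0:x1]=m[y0:y1,x0:x1]
    n,l,st,ce=cv2.connectedComponentsWithStats(k);i=1+np.argmax(st[1:,4]);
    cnt=max(cv2.findContours((l==i).astype(np.uint8),cv2.RETR_EXTERNAL,cv2.CHAIN_APPROX_NONE)[0],key=len)
    return ce[i],st[i],cv2.fitEllipse(cnt)
a=comp(g<70,420,462,92,134);print("hub",a,onz(c,*a[2][0],.051))
a=comp(g<90,350,400,102,150);print("seat collar",a,onz(c,*a[2][0],.040))
h=cv2.cvtColor(im,cv2.COLOR_BGR2HSV)
r=((h[...,0]<6)|(h[...,0]>172))&(h[...,1]>150)
a=comp(r,355,400,190,235);print("knob",a)
```

```text
hub (array([440.50127226, 112.19211196]), array([425,  97,  32,  32, 786], dtype=int32), ((440.5068054199219, 112.19258880615234), (29.074443817138672, 32.52581787109375), 55.00999450683594)) [0.59812683 0.09367165 0.051     ]
seat collar (array([369.0304878 , 128.11829268]), array([353, 105,  42,  44, 820], dtype=int32), ((373.7385559082031, 126.09463500976562), (41.0405158996582, 43.072147369384766), 29.973182678222656)) [0.52786107 0.07793234 0.04      ]
knob (array([377.94699647, 211.74734982]), array([366, 198,  26,  28, 566], dtype=int32), ((377.95989990234375, 211.67236328125), (24.265092849731445, 28.240964889526367), 153.94854736328125))
```

View pics/w4c.png

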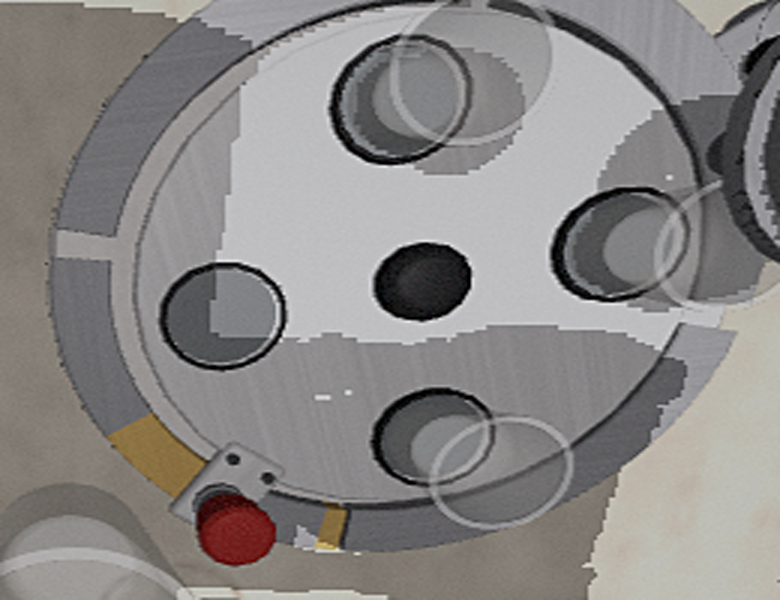

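Run:
```python
from h import *
c=np.load("w4.npy",allow_pickle=True).item();t=np.load("t4.npy",allow_pickle=True).item()
P={n:onz(c,*p,.04)[:2] for n,p in dict(a=(433.7,40.),c=(444.7,174.8),b=(507,97.2),s=(373.9,126)).items()}
print(P); print("ac",(P['a']+P['c'])/2,"bs",(P['b']+P['s'])/2, np.linalg.norm(P['a']-P['c']),np.linalg.norm(P['b']-P['s']))
k=onz(c,379.3,212.6,.0825);print("knob w",k)
print("knob t",onz(t,287.7,206,.082))
S=np.array([.6015,.0925])
seat=(P['s']+.0)
ang=lambda p:np.degrees(np.arctan2(*(np.array(p)[:2]-S)[::-1]))
for n,p in dict(seat=P['s'],k=k,notch=onz(c,328.3,98,.024),notch_t=onz(t,236,232,.024)).items(): print(n,p,ang(p),np.linalg.norm(p[:2]-S))
im=t["img"][:,:,::-1];cv2.imwrite("pics/t4c.png",cv2.resize(im[130:250,170:320],None,fx=5,fy=5,interpolation=cv2.INTER_CUBIC))
```

```text
{'a': array([0.58583114, 0.16595387]), 'c': array([0.61709377, 0.02019884]), 'b': array([0.67429812, 0.10914258]), 's': array([0.52804047, 0.07803816])}
ac [0.60146246 0.09307635] bs [0.60116929 0.09359037] 0.14907005409766277 0.14952854279577193
knob w [ 0.53191163 -0.01174392  0.0825    ]
knob t [ 0.53382502 -0.01476082  0.082     ]
seat [0.52804047 0.07803816] -168.8627152940871 0.07486953619243158
k [ 0.53191163 -0.01174392  0.0825    ] -123.7252200022913 0.125336886545116
notch [0.4758127  0.10855556 0.024     ] 172.72034328180976 0.12670863598800466
notch_t [0.47826329 0.10857594 0.024     ] 172.56786884210075 0.12428082545489973
```

View pics/t4c.png

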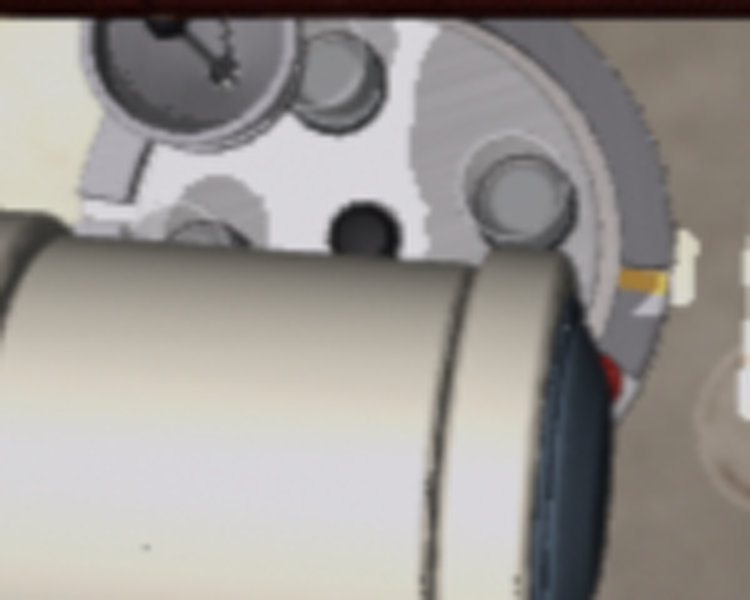

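```bash
python3 - <<'E'
from h import *
c=np.load("w4.npy",allow_pickle=True).item()
im=c["img"][:,:,::-1]
cv2.imwrite("pics/w4d.png",cv2.resize(im[180:310,260:390],None,fx=4.5,fy=4.5,interpolation=cv2.INTER_CUBIC))
E
python3 -c "
from h import *
M=np.load('w4.npy',allow_pickle=True).item()
K=M['K'];m=np.array(M['mount'])
for p,z in(((323,259),-.0455),((323.5,215),.0165-.003)):
  d=m[:3,:3]@np.linalg.solve(np.array(K),[*p,1]);o=m[:3,3];print(o+d*(z-o[2])/d[2])
"
```

```text
[ 0.00198515 -0.00113916 -0.0455    ]
[ 0.00206496 -0.00099141  0.0135    ]
```

View pics/w4d.png

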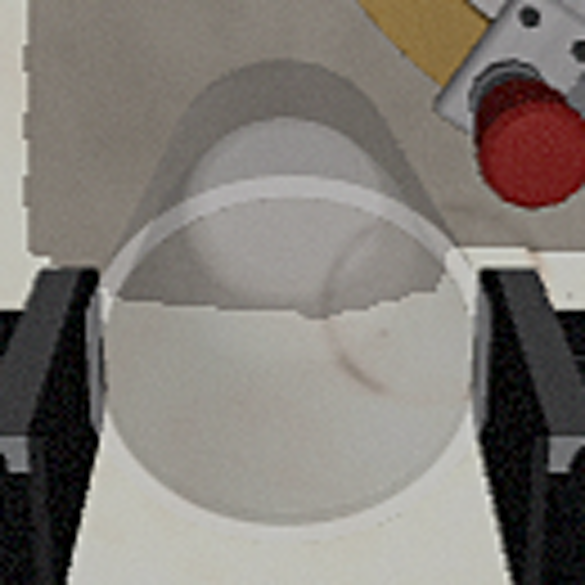

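Run:
```python
from h import *
c=np.load("w4.npy",allow_pickle=True).item()
m=np.linalg.inv(np.array(c["mount"]));K=np.array(c["K"])
def pr(p):
    q=K@(m[:3,:3]@np.array(p)+m[:3,3]);return (q[:2]/q[2]-[260,180])*4.5
for z,R in((-.0455,.0245),(.0165,.019),(.0105,.0165)):
    e=np.array([pr([.002+R*np.cos(a),-.001+R*np.sin(a),z]) for a in np.linspace(0,6.28,60)])
    print(z,R,"x",e[:,0].min(),e[:,0].max(),"y",e[:,1].min(),e[:,1].max())
```

```text
-0.0455 0.0245 x 73.28540993186192 496.1588026702519 y 160.27455985589773 530.665963900086
0.0165 0.019 x 168.57167757017535 402.89202505775904 y 38.801598469202816 256.04856675338846
0.0105 0.0165 x 181.06104432287992 390.27237194712416 y 66.07302956743615 259.2698025040281
```

Run:
```python
from h import *
move([.5294,.078,.11],90)
```

```text
row [0.1037, 0.1163, 0.1769] [0.0001, 0.0001, -0.0008] rows>= 3.0
```

Request:
arm_command --plan '[[[0.8,0.03,0.035,0,0,0,0],[0.8,0.07,0.08,0,0,0,0],[0.8,0.1,0.11,0.04,0,0,-0.001],[0.8,0.104,0.116,0.09,0,0,-0.001],[0.8,0.104,0.116,0.14,0,0,-0.001],[0.8,0.104,0.116,0.177,0,0,-0.001],[0.8,0.104,0.116,0.177,0,0,-0.001],[0.8,0.104,0.116,0.177,0,0,-0.001]]]'

```text
t: 5.1
ee_pos: [0.5291, 0.0787, 0.1102]
tool_rot: [-0.0, 0.707, 0.707, -0.0]
contact_force: [0.6, -0.4, -1.2]
gripper_width: 0.0465
```

Run:
```python
from h import *
from plant import robot
s,c=wrist(robot);print(s["t"],s["ee_pos"],heading(s["tool_rot"]),s["gripper_width"],s["contact_force"])
cv2.imwrite("pics/w5.png",c["img"][:,:,::-1]);np.save("w5.npy",c,allow_pickle=True)
print(proj(c,[.5284,.078,.04]),proj(c,[.5284+.022,.078,.04]))
```

```text
5.1 [0.52913979 0.07870465 0.11021229] 90.04048019564158 0.04652011443481361 [ 0.62537194 -0.43891922 -1.18952762]
[323.92146345 193.66478646] [348.05444673 193.68346049]
```

View pics/w5.png

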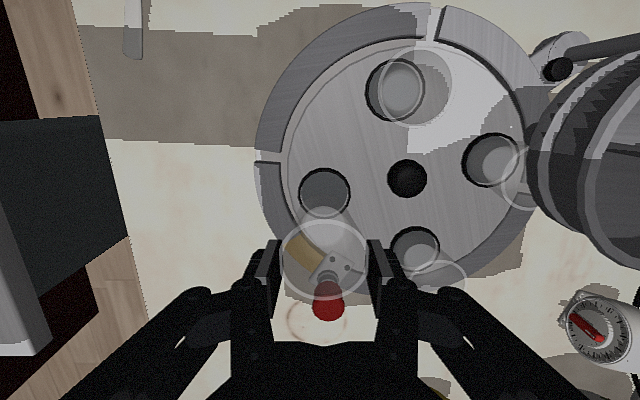

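Run:
```python
from h import *
c=np.load("w5.npy",allow_pickle=True).item()
im=c["img"][:,:,::-1]
cv2.imwrite("pics/w5c.png",cv2.resize(im[150:330,250:450],None,fx=4,fy=3.3,interpolation=cv2.INTER_CUBIC))
print(onz(c,324.6,192.4,.04))
move([.5292,.0785,.062],90)
```

```text
[0.52901704 0.07921444 0.04      ]
row [-0.0007, -0.0008, 0.0975] [0.0005, 0.0, 0.0004] rows>= 1.0
```

View pics/w5c.png

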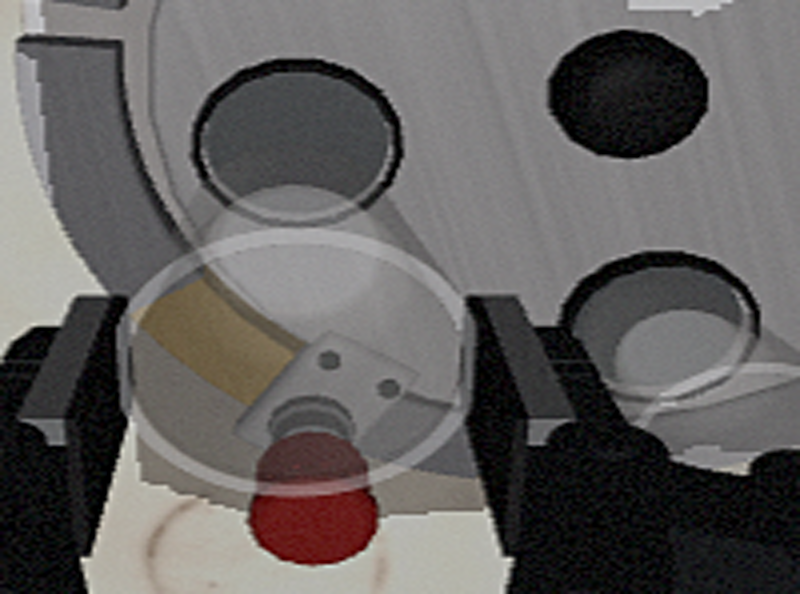

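Request:
arm_command --plan '[[[0.8,0,0,0.04,0,0,0],[0.8,0,0,0.075,0,0,0],[0.8,0,0,0.096,0,0,0],[0.8,0,0,0.096,0,0,0],[0.8,0,0,0.096,0,0,0]]]'

```text
t: 5.65
ee_pos: [0.5294, 0.0794, 0.0627]
tool_rot: [0.0, 0.707, 0.708, 0.0]
contact_force: [0.0, -0.9, -0.9]
gripper_width: 0.0459
```

Run:
```python
from h import *
from plant import robot
s,c=wrist(robot);print(s["t"],s["ee_pos"],heading(s["tool_rot"]),s["gripper_width"],s["contact_force"])
im=c["img"][:,:,::-1]
cv2.imwrite("pics/w6.png",cv2.resize(im[130:330,230:430],None,fx=4,fy=3,interpolation=cv2.INTER_CUBIC))
```

```text
5.65 [0.52938428 0.07941786 0.06268945] 90.09331038410252 0.04589681613115744 [ 0.0062466  -0.88783993 -0.93772383]
```

View pics/w6.png

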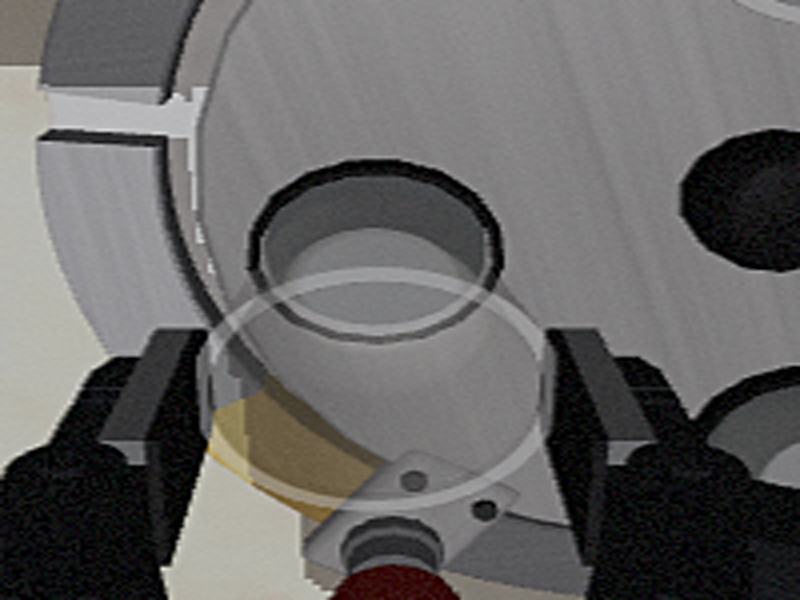

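Run:
```python
from h import *
c=np.load("w5.npy",allow_pickle=True).item()
m=np.array(c["mount"]);K=np.array(c["K"])
def tx(v,z,u=324):
    d=m[:3,:3]@np.linalg.solve(K,[u,v,1]);o=m[:3,3];return (o+d*(z-o[2])/d[2])[0]
# collar at z .04 => tool z .0227
print("collar top/bot inner",tx(130+172/3,.0227),tx(130+332/3,.0227), "outer",tx(130+158/3,.0227),tx(130+342/3,.0227))
for z in(.0165,.0105,.0065): print(z,"arc top",tx(205.3,z))
```

```text
collar top/bot inner 0.02003875143877687 -0.023410221980569773 outer 0.023581868088646325 -0.026320293460846328
0.0165 arc top 0.008382797528413796
0.0105 arc top 0.010663864096980794
0.0065 arc top 0.012184575142692125
```

Request:
arm_command --plan '[[[0.8,0,0,0.006,0,0,0],[0.8,0,0,0.012,0,0,0],[0.8,0,0,0.018,0,0,0],[0.8,0,0,0.021,0,0,0],[0.8,0,0,0.021,0,0,0]]]'

```text
t: 6.2
ee_pos: [0.5287, 0.0795, 0.0511]
tool_rot: [-0.0, 0.706, 0.708, -0.0]
contact_force: [0.6, 0.1, -1.0]
gripper_width: 0.046
```

Run:
```python
from h import *
from plant import robot
s,c=wrist(robot);print(s["t"],s["ee_pos"],heading(s["tool_rot"]),s["gripper_width"],s["contact_force"])
im=c["img"][:,:,::-1]
cv2.imwrite("pics/w7.png",cv2.resize(im[130:330,230:430],None,fx=4,fy=3,interpolation=cv2.INTER_CUBIC))
```

```text
6.2 [0.52871464 0.07948029 0.05110464] 90.10006247636562 0.04604156514340778 [ 0.57089706  0.05009776 -1.01320369]
```

View pics/w7.png

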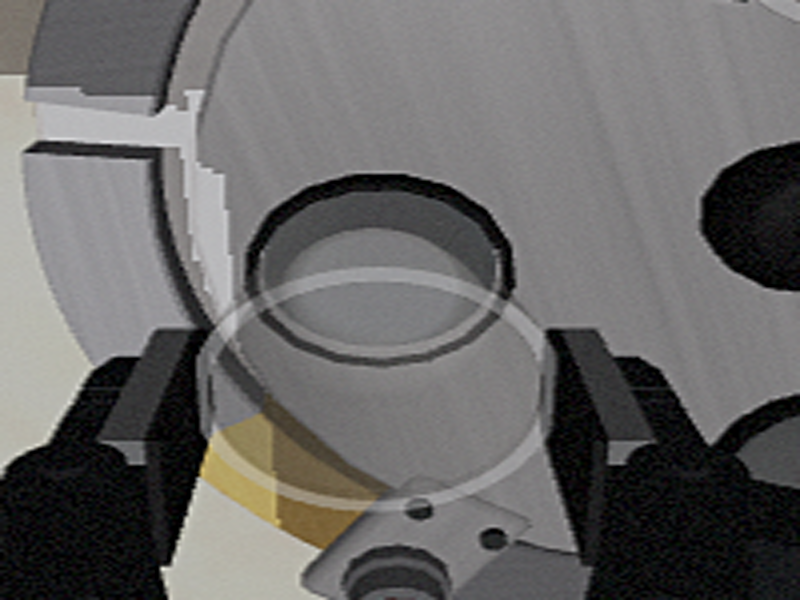

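Run:
```python
from h import *
c=np.load("w5.npy",allow_pickle=True).item()
m=np.array(c["mount"]);K=np.array(c["K"])
def tx(v,z,u=324):
    d=m[:3,:3]@np.linalg.solve(K,[u,v,1]);o=m[:3,3];return (o+d*(z-o[2])/d[2])[:2]
print(tx(130+178/3,.0111),tx(130+366/3,.0111),tx(220,.0111,230+380/4),tx(130+228/3,.0065,230+375/4))
```

```text
[ 0.0221859  -0.00063209] [-0.02668168 -0.00063537] [-7.89110803e-04  8.06422029e-05] [ 0.01167206 -0.00080286]
```

Request:
arm_command --plan '[[[0.8,0,0,0.002,0,0,0],[0.8,0,0,0.002,0,0,0],[-0.1,0,0,0.002,0,0,0],[-0.25,0,0,0.002,0,0,0],[-0.4,0,0,0.002,0,0,0],[-0.5,0,0,0.002,0,0,0],[-0.5,0,0,0.002,0,0,0],[-0.5,0,0,0.002,0,0,0]]]'

```text
t: 7.05
ee_pos: [0.5288, 0.0795, 0.0504]
tool_rot: [-0.0, 0.707, 0.708, -0.0]
contact_force: [0.0, 0.9, 0.4]
gripper_width: 0.0636
```

Run:
```python
from h import *
from plant import robot
s,c=wrist(robot);print(s["t"],s["ee_pos"],heading(s["tool_rot"]),s["gripper_width"],s["contact_force"])
im=c["img"][:,:,::-1]
cv2.imwrite("pics/w8.png",cv2.resize(im[130:330,230:430],None,fx=4,fy=3,interpolation=cv2.INTER_CUBIC))
c=robot.camera("side");cv2.imwrite("pics/s8.png",c["img"][:,:,::-1])
```

```text
7.05 [0.52884106 0.07947496 0.05036442] 90.09635989428557 0.06357303342151158 [0.0030049  0.94223741 0.40720362]
```

View pics/w8.png

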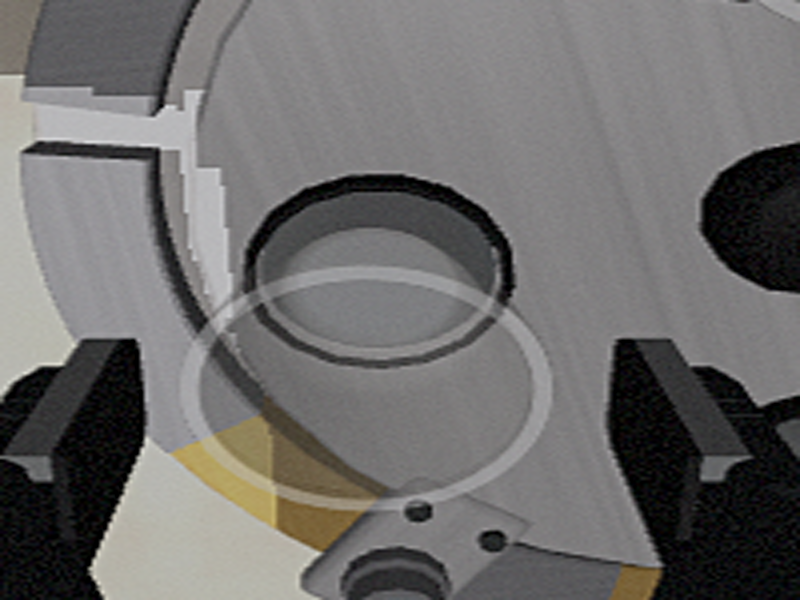

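Run:
```python
from h import *
move([.5288,.0795,.18],90)
move([.5315,-.0135,.18],56.4,[.5288,.0795,.18],90.1)
```

```text
row [0.0, -0.0001, -0.2592] [-0.0, 0.0, 0.0008] rows>= 3.0
row [-0.186, 0.0051, 0.0] [0.0, 0.0, 0.2808] rows>= 4.0
```

View pics/s8.png

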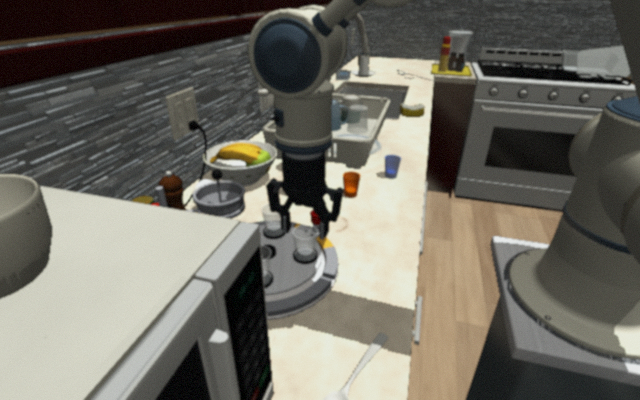

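The side view shows the spare standing in its seat at (305,243), with the fingers clear on both sides. I rise and then move above the knob.

Request:
arm_command --plan '[[[-0.5,0,0,0,0,0,0],[-0.5,0,0,-0.06,0,0,0],[-0.5,0,0,-0.15,0,0,0],[-0.5,0,0,-0.24,0,0,0],[-0.5,0,0,-0.26,0,0,0],[-0.5,-0.06,0.002,-0.26,0,0,0.07],[-0.5,-0.12,0.004,-0.26,0,0,0.14],[-0.5,-0.17,0.005,-0.26,0,0,0.21],[-0.5,-0.186,0.005,-0.26,0,0,0.281],[-0.5,-0.186,0.005,-0.26,0,0,0.281]]]'

```text
t: 8.15
ee_pos: [0.5314, -0.0146, 0.18]
tool_rot: [-0.0, 0.882, 0.47, -0.0]
contact_force: [-0.6, -0.4, 0.1]
gripper_width: 0.0642
```

Request:
arm_command --plan '[[[-0.5,0,0,0,0,0,0],[-0.5,0,0,0,0,0,0]]]'

```text
t: 8.35
ee_pos: [0.5314, -0.0128, 0.1802]
tool_rot: [-0.0, 0.88, 0.474, -0.0]
contact_force: [-0.2, 0.2, 0.4]
gripper_width: 0.064
```

Run:
```python
from h import *
from plant import robot
s,c=wrist(robot);print(s["t"],s["ee_pos"],heading(s["tool_rot"]),s["gripper_width"],s["contact_force"])
cv2.imwrite("pics/w9.png",c["img"][:,:,::-1]);np.save("w9.npy",c,allow_pickle=True)
print(proj(c,[.5315,-.0135,.0825]))
```

```text
8.35 [ 0.53143309 -0.01283405  0.18022599] 56.626141442857644 0.0640496492188727 [-0.22278127  0.16622426  0.40546943]
[324.35265268 184.48088269]
```

View pics/w9.png

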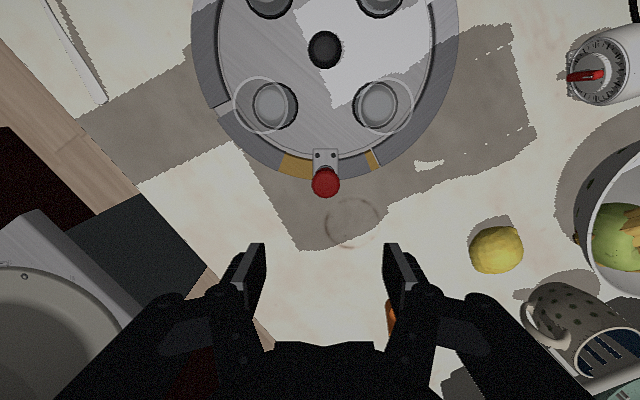

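Run:
```python
from h import *
c=np.load("w9.npy",allow_pickle=True).item()
im=c["img"][:,:,::-1]
cv2.imwrite("pics/w9c.png",cv2.resize(im[60:220,200:460],None,fx=3,fy=3,interpolation=cv2.INTER_CUBIC))
cv2.imwrite("pics/w9d.png",cv2.resize(im[140:210,290:360],None,fx=8,fy=8,interpolation=cv2.INTER_CUBIC))
```

```text
(no output)
```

View pics/w9c.png

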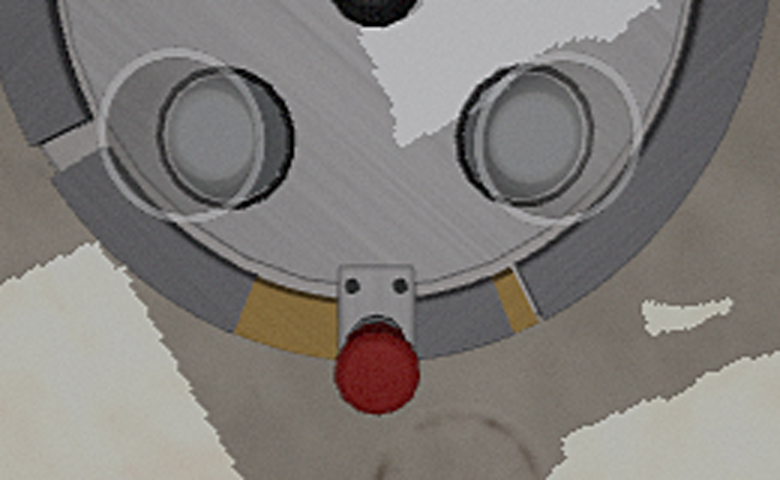

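View pics/w9d.png

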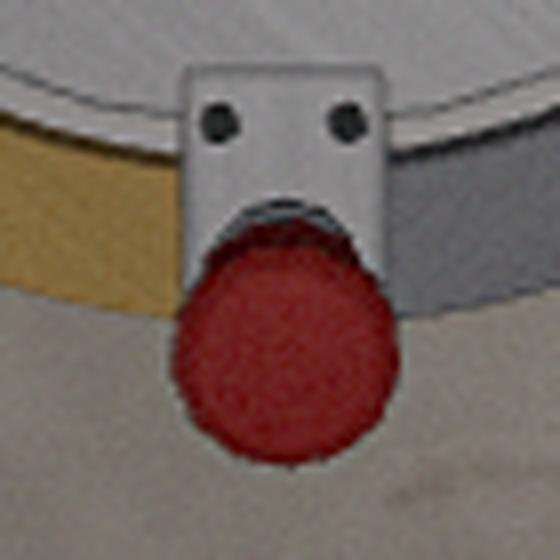

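Run:
```python
from h import *
c=np.load("w9.npy",allow_pickle=True).item()
k=onz(c,325.8,184.3,.0825);print(k)
S=np.array([.6017,.0928]);d=k[:2]-S;print(np.degrees(np.arctan2(d[1],d[0])),np.hypot(*d))
n=onz(c,200+70/3,60+147/3,.024);print("notch",n);d=n[:2]-S;print(np.degrees(np.arctan2(d[1],d[0])),np.hypot(*d))
hb=onz(c,325,50,.051);print("hub",hb)
for z in(.1,.049): move([*k[:2],z],56.4)
```

```text
[ 0.53281641 -0.01414057  0.0825    ]
-122.78678561459411 0.1272054777217197
notch [0.47594892 0.10769228 0.024     ]
173.24610823700382 0.1266298354297431
hub [0.60137898 0.09146954 0.051     ]
row [-0.0007, 0.0038, 0.1605] [-0.0001, 0.0, 0.0016] rows>= 2.0
row [-0.0007, 0.0039, 0.2625] [-0.0001, 0.0, 0.0016] rows>= 3.0
```

Request:
arm_command --plan '[[[-0.5,-0.001,0.0035,0.06,0,0,0.002],[-0.5,-0.001,0.0035,0.13,0,0,0.002],[-0.5,-0.001,0.0035,0.19,0,0,0.002],[-0.5,-0.001,0.0035,0.23,0,0,0.002],[-0.5,-0.001,0.0035,0.255,0,0,0.002],[-0.5,-0.001,0.0035,0.268,0,0,0.002],[-0.2,-0.001,0.0035,0.268,0,0,0.002],[0,-0.001,0.0035,0.268,0,0,0.002],[0,-0.001,0.0035,0.268,0,0,0.002]]]' --grip_force 20

```text
t: 9.3
ee_pos: [0.5333, -0.0149, 0.0473]
tool_rot: [0.0, 0.882, 0.471, 0.001]
contact_force: [-0.4, 0.4, 0.4]
gripper_width: 0.0428
```

Run:
```python
from h import *
from plant import robot
s,c=wrist(robot);print(s["t"],s["ee_pos"],heading(s["tool_rot"]),s["gripper_width"],s["contact_force"])
im=c["img"][:,:,::-1]
cv2.imwrite("pics/w10.png",cv2.resize(im[130:330,220:420],None,fx=4,fy=3,interpolation=cv2.INTER_CUBIC))
```

```text
9.3 [ 0.53333667 -0.01492891  0.04729061] 56.152383187492845 0.04275055396565215 [-0.44781859  0.38017908  0.40253904]
```

View pics/w10.png

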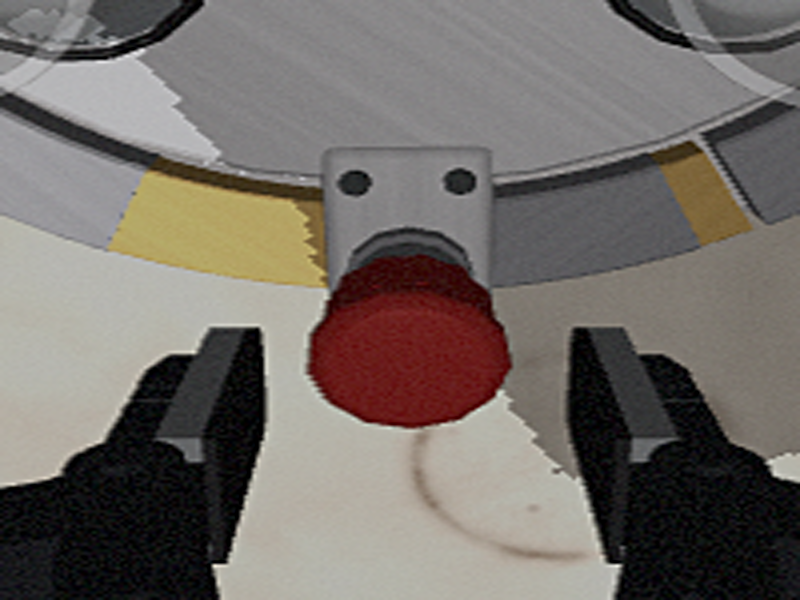

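Run:
```python
from h import *
c=np.load("w5.npy",allow_pickle=True).item()
m=np.array(c["mount"]);K=np.array(c["K"])
def tx(v,z,u=324):
    d=m[:3,:3]@np.linalg.solve(K,[u,v,1]);o=m[:3,3];return (o+d*(z-o[2])/d[2])[:2]
print(tx(130+358/3,-.0352,220+410/4), tx(250,-.019,220+416/4))
```

```text
[ 0.00183687 -0.00145679] [-0.00782609 -0.0006266 ]
```

Request:
arm_command --plan '[[[0,0.003,-0.0018,0.002,0,0,0],[0.1,0.003,-0.0018,0.002,0,0,0],[0.25,0.003,-0.0018,0.002,0,0,0],[0.35,0.003,-0.0018,0.002,0,0,0],[0.5,0.003,-0.0018,0.002,0,0,0],[0.6,0.003,-0.0018,0.002,0,0,0],[0.6,0.003,-0.0018,0.002,0,0,0]]]' --grip_force 20

```text
t: 10.05
ee_pos: [0.533, -0.0132, 0.0456]
tool_rot: [0.0, 0.882, 0.471, 0.0]
contact_force: [-0.2, 0.2, 5.8]
gripper_width: 0.028
```

Run:
```python
from h import *
from plant import robot
s,c=wrist(robot);print(s["t"],s["ee_pos"],heading(s["tool_rot"]),s["gripper_width"],s["contact_force"],s["ft_torque"])
im=c["img"][:,:,::-1]
cv2.imwrite("pics/w11.png",cv2.resize(im[130:330,220:420],None,fx=4,fy=3,interpolation=cv2.INTER_CUBIC))
```

```text
10.05 [ 0.53302267 -0.01319341  0.04559034] 56.13705072684021 0.028008558137210284 [-0.15313378  0.20125676  5.81401265] [-0.06885257  0.06094434 -0.01266413]
```

View pics/w11.png

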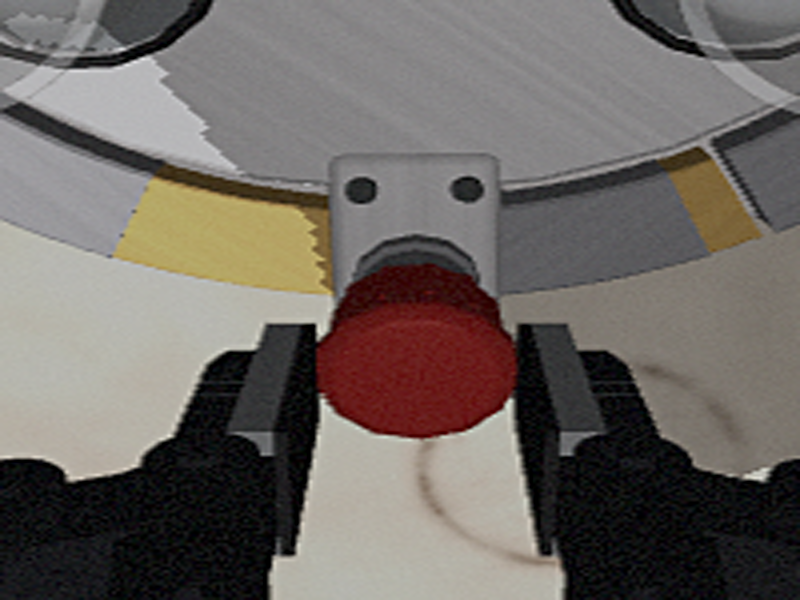

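Request:
arm_command --plan '[[[0.6,0,0,-0.004,0,0,0],[0.6,0,0,-0.01,0,0,0],[0.6,0,0,-0.016,0,0,0],[0.6,0,0,-0.023,0,0,0],[0.6,0,0,-0.023,0,0,0],[0.6,0,0,-0.023,0,0,0]]]' --grip_force 35

```text
t: 10.7
ee_pos: [0.5327, -0.0131, 0.0569]
tool_rot: [-0.0, 0.882, 0.471, -0.0]
contact_force: [1.4, 0.0, -9.5]
gripper_width: 0.0266
```

Run:
```python
from h import *
from plant import robot
s,c=wrist(robot);print(s["t"],s["ee_pos"],heading(s["tool_rot"]),s["gripper_width"],s["contact_force"],s["ft_torque"])
im=c["img"][:,:,::-1]
cv2.imwrite("pics/w12.png",cv2.resize(im[130:330,220:420],None,fx=4,fy=3,interpolation=cv2.INTER_CUBIC))
```

```text
10.7 [ 0.53267554 -0.0131208   0.05686484] 56.13904191931631 0.026568833177129277 [ 1.37185212  0.01871688 -9.48915318] [ 0.07007018 -0.24339212  0.04775044]
```

View pics/w12.png

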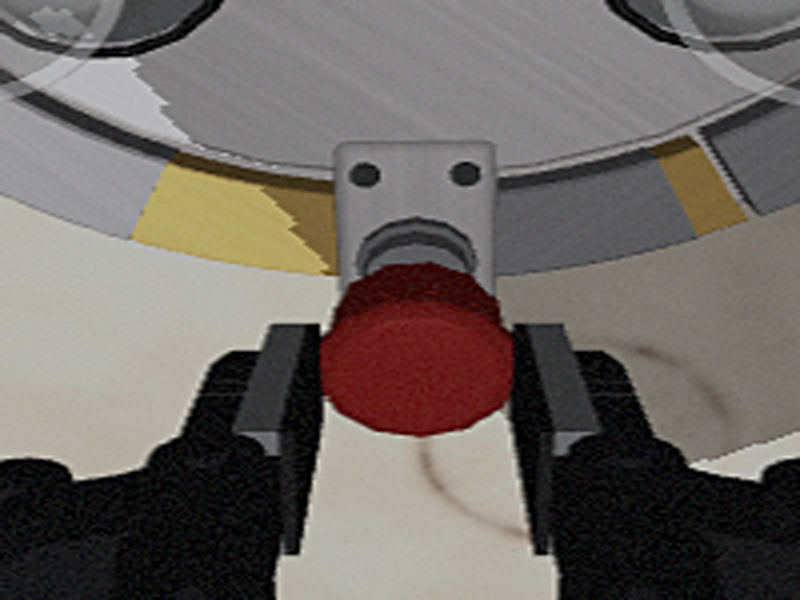

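```bash
cat >> h.py <<'E'
def arc(S,phis,dz=0):
    from plant import robot
    s=robot.get_state();R=R_of(s["tool_rot"])
    v=R.inv().apply([S[0]-s["ee_pos"][0],S[1]-s["ee_pos"][1],0])[:2]
    print("S in tool",v)
    for f in phis:
        c,sn=np.cos(f),np.sin(f);p=v-np.array([[c,-sn],[sn,c]])@v
        print([round(p[0]/.5,4),round(p[1]/.5,4),round(dz/.5,4),0,0,round(np.degrees(f)/120,4)])
E
python3 - <<'E'
from h import *
arc([.6017,.0924],[.02,.05,.09,.13,.17,.21,.25,.29])
E
```

```text
S in tool [ 0.12608074 -0.00142613]
[np.float64(-0.0), np.float64(-0.005), 0.0, 0, 0, np.float64(0.0095)]
[np.float64(0.0002), np.float64(-0.0126), 0.0, 0, 0, np.float64(0.0239)]
[np.float64(0.0008), np.float64(-0.0227), 0.0, 0, 0, np.float64(0.043)]
[np.float64(0.0018), np.float64(-0.0327), 0.0, 0, 0, np.float64(0.0621)]
[np.float64(0.0032), np.float64(-0.0427), 0.0, 0, 0, np.float64(0.0812)]
[np.float64(0.0049), np.float64(-0.0526), 0.0, 0, 0, np.float64(0.1003)]
[np.float64(0.0071), np.float64(-0.0625), 0.0, 0, 0, np.float64(0.1194)]
[np.float64(0.0097), np.float64(-0.0722), 0.0, 0, 0, np.float64(0.1385)]
```

Request:
arm_command --plan '[[[0.6,0,-0.005,0,0,0,0.0095],[0.6,0.0002,-0.0126,0,0,0,0.024],[0.6,0.0008,-0.0227,0,0,0,0.043],[0.6,0.0018,-0.0328,0,0,0,0.062],[0.6,0.0018,-0.0328,0,0,0,0.062]]]'

```text
t: 11.25
ee_pos: [0.5189, -0.0028, 0.0568]
tool_rot: [-0.0, 0.911, 0.412, -0.0]
contact_force: [0.8, 3.0, -9.1]
gripper_width: 0.0266
```

Run:
```python
from h import *
from plant import robot
s=robot.get_state();print(s["ee_pos"],heading(s["tool_rot"]),s["contact_force"],"tool",R_of(s["tool_rot"]).inv().apply(s["contact_force"]),s["gripper_width"])
arc([.6017,.0924],[.04,.08,.12,.16,.2])
```

```text
[ 0.51891071 -0.00284187  0.05675463] 48.617686261735706 [ 0.84754561  2.95454844 -9.07412359] tool [ 2.78056265 -1.30957407  9.07418845] 0.026598852367360884
S in tool [ 0.12619178 -0.0008445 ]
[np.float64(0.0001), np.float64(-0.0101), 0.0, 0, 0, np.float64(0.0191)]
[np.float64(0.0007), np.float64(-0.0202), 0.0, 0, 0, np.float64(0.0382)]
[np.float64(0.0016), np.float64(-0.0302), 0.0, 0, 0, np.float64(0.0573)]
[np.float64(0.003), np.float64(-0.0402), 0.0, 0, 0, np.float64(0.0764)]
[np.float64(0.0047), np.float64(-0.0502), 0.0, 0, 0, np.float64(0.0955)]
```

Request:
arm_command --plan '[[[0.6,0.0004,-0.01,0,0,0,0.019],[0.6,0.001,-0.02,0,0,0,0.038],[0.6,0.002,-0.0302,0,0,0,0.0573],[0.6,0.0034,-0.0402,0,0,0,0.0764],[0.6,0.0051,-0.0502,0,0,0,0.0955],[0.6,0.0051,-0.0502,0,0,0,0.0955]]]'

```text
t: 11.85
ee_pos: [0.5018, 0.0154, 0.0568]
tool_rot: [-0.0, 0.948, 0.319, -0.0]
contact_force: [-1.9, 1.5, -9.7]
gripper_width: 0.0265
```

Run:
```python
from h import *
from plant import robot
s=robot.get_state();print(s["ee_pos"],heading(s["tool_rot"]),"tool",R_of(s["tool_rot"]).inv().apply(s["contact_force"]),s["gripper_width"])
arc([.6017,.0924],[.04,.08,.12,.16,.2,.24,.28,.32])
```

```text
[0.50181729 0.01544503 0.05676905] 37.24713513743854 tool [-0.61420906 -2.31193419  9.66130653] 0.02651289450927343
S in tool [ 0.12608714 -0.00080428]
[np.float64(0.0001), np.float64(-0.0101), 0.0, 0, 0, np.float64(0.0191)]
[np.float64(0.0007), np.float64(-0.0202), 0.0, 0, 0, np.float64(0.0382)]
[np.float64(0.0016), np.float64(-0.0302), 0.0, 0, 0, np.float64(0.0573)]
[np.float64(0.003), np.float64(-0.0402), 0.0, 0, 0, np.float64(0.0764)]
[np.float64(0.0047), np.float64(-0.0501), 0.0, 0, 0, np.float64(0.0955)]
[np.float64(0.0068), np.float64(-0.06), 0.0, 0, 0, np.float64(0.1146)]
[np.float64(0.0094), np.float64(-0.0698), 0.0, 0, 0, np.float64(0.1337)]
[np.float64(0.0123), np.float64(-0.0794), 0.0, 0, 0, np.float64(0.1528)]
```

Request:
arm_command --plan '[[[0.6,0.0001,-0.01,0,0,0,0.019],[0.6,0.0007,-0.0202,0,0,0,0.0382],[0.6,0.0016,-0.0302,0,0,0,0.0573],[0.6,0.003,-0.0402,0,0,0,0.0764],[0.6,0.0047,-0.0501,0,0,0,0.0955],[0.6,0.0068,-0.06,0,0,0,0.1146],[0.6,0.0094,-0.0698,0,0,0,0.1337],[0.6,0.0123,-0.0794,0,0,0,0.1528],[0.6,0.0123,-0.0794,0,0,0,0.1528]]]'

```text
t: 12.75
ee_pos: [0.4826, 0.0507, 0.0567]
tool_rot: [-0.0, 0.986, 0.165, -0.001]
contact_force: [-3.9, 1.1, -9.1]
gripper_width: 0.0265
```

Run:
```python
from h import *
from plant import robot
s,c=wrist(robot);print(s["t"],s["ee_pos"],heading(s["tool_rot"]),"tool",R_of(s["tool_rot"]).inv().apply(s["contact_force"]),s["gripper_width"])
arc([.6017,.0924],[.04,.08,.12,.16,.2,.24,.28,.32])
cv2.imwrite("pics/w13.png",c["img"][:,:,::-1]);np.save("w13.npy",c,allow_pickle=True)
```

```text
12.75 [0.48259637 0.0506989  0.05667927] 18.96551866711551 tool [-3.29847755 -2.34049464  9.08737781] 0.026459630608746346
S in tool [ 0.12613558 -0.00072145]
[np.float64(0.0001), np.float64(-0.0101), 0.0, 0, 0, np.float64(0.0191)]
[np.float64(0.0007), np.float64(-0.0202), 0.0, 0, 0, np.float64(0.0382)]
[np.float64(0.0016), np.float64(-0.0302), 0.0, 0, 0, np.float64(0.0573)]
[np.float64(0.003), np.float64(-0.0402), 0.0, 0, 0, np.float64(0.0764)]
[np.float64(0.0047), np.float64(-0.0501), 0.0, 0, 0, np.float64(0.0955)]
[np.float64(0.0069), np.float64(-0.06), 0.0, 0, 0, np.float64(0.1146)]
[np.float64(0.0094), np.float64(-0.0698), 0.0, 0, 0, np.float64(0.1337)]
[np.float64(0.0124), np.float64(-0.0794), 0.0, 0, 0, np.float64(0.1528)]
```

View pics/w13.png

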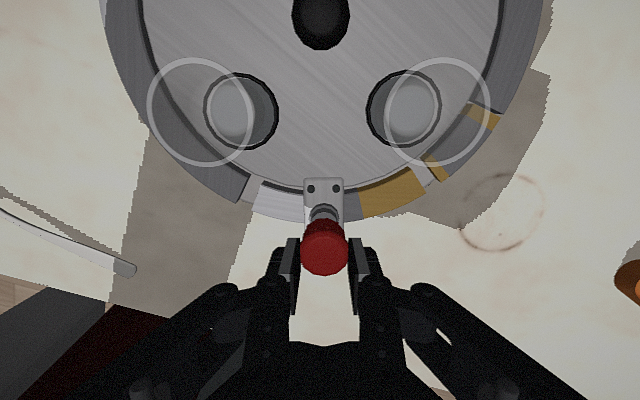

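Run:
```python
from h import *
c=np.load("w13.npy",allow_pickle=True).item()
im=c["img"][:,:,::-1]
cv2.imwrite("pics/w13c.png",cv2.resize(im[140:240,220:360],None,fx=5.5,fy=5.5,interpolation=cv2.INTER_CUBIC))
S=np.array([.6017,.0924])
a=lambda p:np.degrees(np.arctan2(p[1]-S[1],p[0]-S[0]))%360
lug=onz(c,323,195,.035);print("lug",lug,a(lug))
n=onz(c,249,190,.024);print(n,a(n), np.radians(a(lug)-a(n)))
```

```text
lug [0.49625411 0.05517955 0.035     ] 199.44208860712573
[0.47803514 0.10914312 0.024     ] 172.2895461807007 0.4739012656285667
```

View pics/w13c.png

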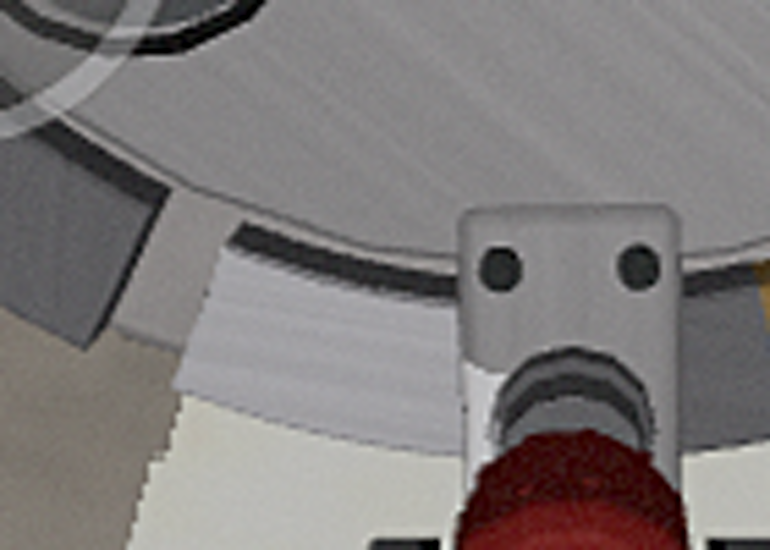

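Run:
```python
from h import *
c=np.load("w13.npy",allow_pickle=True).item()
S=np.array([.6017,.0924])
a=lambda p:np.degrees(np.arctan2(p[1]-S[1],p[0]-S[0]))%360
q=lambda x,y,z:onz(c,220+x/5.5,140+y/5.5,z)
for n in((131,267),(206,316),(168.5,291)): p=q(*n,.024);print(p,a(p),np.hypot(*(p[:2]-S)))
l=q(571,265,.035);print(l,a(l)); l2=q(571,350,.04);print(l2,a(l2)); h=onz(c,321,22,.051);print(h)
```

```text
[0.47788436 0.11319388 0.024     ] 170.46658011245398 0.12554958517822742
[0.47425092 0.10145106 0.024     ] 175.9378433590903 0.12777006757748638
[0.47614927 0.10737188 0.024     ] 173.19961286390435 0.12644027796127413
[0.50140149 0.05631314 0.035     ] 199.78845703532207
[0.49183895 0.05302735 0.04      ] 199.71696441147554
[0.59748343 0.09095525 0.051     ]
```

Request:
arm_command --plan '[[[0.6,-0.0005,-0.01,0,0,0,0.019],[0.6,-0.0003,-0.0202,0,0,0,0.0382],[0.6,0.0006,-0.0302,0,0,0,0.0573],[0.6,0.002,-0.0402,0,0,0,0.0764],[0.6,0.0037,-0.0501,0,0,0,0.0955],[0.6,0.0059,-0.06,0,0,0,0.1146],[0.6,0.0084,-0.0698,0,0,0,0.1337],[0.6,0.0114,-0.0794,0,0,0,0.1528],[0.6,0.0135,-0.0855,0,0,0,0.165],[0.6,0.0135,-0.0855,0,0,0,0.165]]]'

```text
t: 13.8
ee_pos: [0.4752, 0.0932, 0.0567]
tool_rot: [-0.0, 1.0, -0.007, -0.001]
contact_force: [-5.4, 1.6, -9.2]
gripper_width: 0.0267
```

Run:
```python
from h import *
from plant import robot
s,c=wrist(robot);print(s["t"],s["ee_pos"],heading(s["tool_rot"]),"tool",R_of(s["tool_rot"]).inv().apply(s["contact_force"]),s["gripper_width"])
arc([.6017,.0924],[.02,.04,.06])
cv2.imwrite("pics/w14.png",c["img"][:,:,::-1]);np.save("w14.npy",c,allow_pickle=True)
```

```text
13.8 [0.47521455 0.0931881  0.05666243] -0.8088936797479765 tool [-5.42195423 -1.56868004  9.20747322] 0.026728745756994545
S in tool [ 0.1264738  -0.00096633]
[np.float64(0.0), np.float64(-0.0051), 0.0, 0, 0, np.float64(0.0095)]
[np.float64(0.0001), np.float64(-0.0101), 0.0, 0, 0, np.float64(0.0191)]
[np.float64(0.0003), np.float64(-0.0152), 0.0, 0, 0, np.float64(0.0286)]
```

View pics/w14.png

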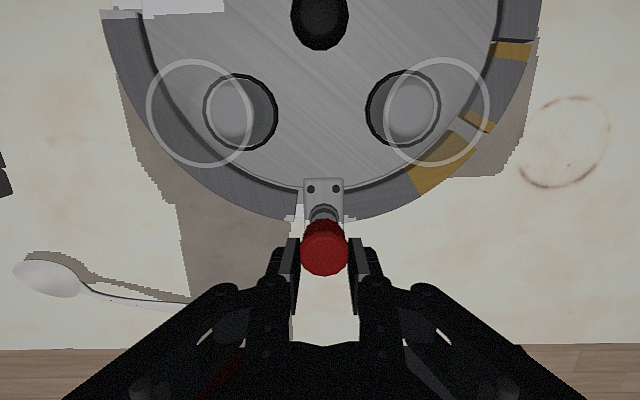

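Request:
arm_command --plan '[[[0.6,-0.001,0,0.002,0,0,0],[0.6,-0.001,0,0.004,0,0,0],[0.6,-0.001,0,0.0046,0,0,0],[0.6,-0.001,0,0.0046,0,0,0]]]'

```text
t: 14.25
ee_pos: [0.4753, 0.0931, 0.0548]
tool_rot: [-0.0, 1.0, -0.007, -0.0]
contact_force: [-5.6, 1.0, 0.3]
gripper_width: 0.0267
```

Run:
```python
from h import *
from plant import robot
s=robot.get_state();print(s["t"],s["ee_pos"],heading(s["tool_rot"]),"tool",R_of(s["tool_rot"]).inv().apply(s["contact_force"]),s["gripper_width"])
```

```text
14.25 [0.4753429  0.09307097 0.05477699] -0.8261090107290086 tool [-5.63022391 -0.95116708 -0.29280069] 0.026717600784346922
```

Request:
arm_command --plan '[[[0.35,0,0,0,0,0,0],[0.2,0,0,0,0,0,0],[0.15,0,0,0,0,0,0],[0.15,0,0,0,0,0,0],[0.15,0,0,0,0,0,0]]]'

```text
t: 14.75
ee_pos: [0.4759, 0.0931, 0.0548]
tool_rot: [-0.0, 1.0, -0.008, 0.0]
contact_force: [-0.6, -0.3, -0.4]
gripper_width: 0.0364
```

Run:
```python
from h import *
from plant import robot
s,c=wrist(robot);print(s["t"],s["ee_pos"],heading(s["tool_rot"]),"tool",R_of(s["tool_rot"]).inv().apply(s["contact_force"]),s["gripper_width"])
im=c["img"][:,:,::-1]
cv2.imwrite("pics/w15.png",cv2.resize(im[130:330,220:420],None,fx=4,fy=3,interpolation=cv2.INTER_CUBIC))
```

```text
14.75 [0.47593033 0.09312679 0.05476646] -0.8893514810154949 tool [-0.63263776  0.29043913  0.35625625] 0.036356347074144806
```

View pics/w15.png

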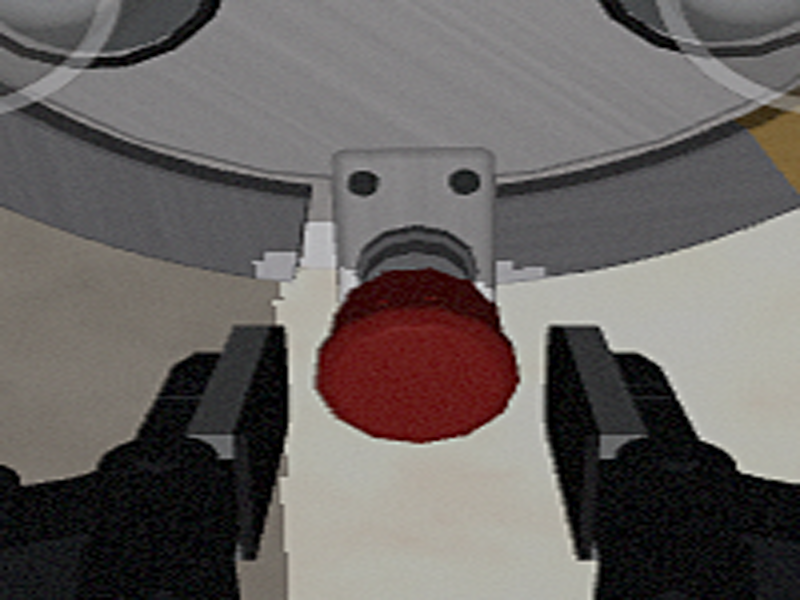

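Run:
```python
from h import *
arc([.6017,.0924],np.arange(.015,.151,.015))
```

```text
S in tool [ 0.12590992 -0.00122499]
[np.float64(-0.0), np.float64(-0.0038), 0.0, 0, 0, np.float64(0.0072)]
[np.float64(0.0), np.float64(-0.0076), 0.0, 0, 0, np.float64(0.0143)]
[np.float64(0.0001), np.float64(-0.0113), 0.0, 0, 0, np.float64(0.0215)]
[np.float64(0.0003), np.float64(-0.0151), 0.0, 0, 0, np.float64(0.0286)]
[np.float64(0.0005), np.float64(-0.0189), 0.0, 0, 0, np.float64(0.0358)]
[np.float64(0.0008), np.float64(-0.0226), 0.0, 0, 0, np.float64(0.043)]
[np.float64(0.0011), np.float64(-0.0264), 0.0, 0, 0, np.float64(0.0501)]
[np.float64(0.0015), np.float64(-0.0302), 0.0, 0, 0, np.float64(0.0573)]
[np.float64(0.002), np.float64(-0.0339), 0.0, 0, 0, np.float64(0.0645)]
[np.float64(0.0025), np.float64(-0.0377), 0.0, 0, 0, np.float64(0.0716)]
```

Request:
arm_command --plan '[[[0.15,0,-0.0038,0,0,0,0.0072],[0.15,0,-0.0076,0,0,0,0.0143],[0.15,0.0001,-0.0095,0,0,0,0.018],[0.15,0.0001,-0.0113,0,0,0,0.0215],[0.15,0.0002,-0.0132,0,0,0,0.025],[0.15,0.0003,-0.0151,0,0,0,0.0286],[0.15,0.0003,-0.0151,0,0,0,0.0286]]]'

```text
t: 15.5
ee_pos: [0.4756, 0.1003, 0.0546]
tool_rot: [0.0, 0.999, -0.038, -0.0]
contact_force: [-0.7, -8.2, 2.2]
gripper_width: 0.036
```

Run:
```python
from h import *
from plant import robot
s,c=wrist(robot);print(s["t"],s["ee_pos"],heading(s["tool_rot"]),"tool",R_of(s["tool_rot"]).inv().apply(s["contact_force"]),s["gripper_width"])
im=c["img"][:,:,::-1]
cv2.imwrite("pics/w16.png",cv2.resize(im[130:330,220:420],None,fx=4,fy=3,interpolation=cv2.INTER_CUBIC))
arc([.6017,.0924],np.arange(.01,.11,.01))
```

```text
15.5 [0.47560958 0.10031229 0.05463186] -4.346055818227381 tool [-0.06306722  8.26626531 -2.2295799 ] 0.03598667810109633
S in tool [ 0.12632228 -0.00163361]
[np.float64(-0.0), np.float64(-0.0025), 0.0, 0, 0, np.float64(0.0048)]
[np.float64(-0.0), np.float64(-0.0051), 0.0, 0, 0, np.float64(0.0095)]
[np.float64(0.0), np.float64(-0.0076), 0.0, 0, 0, np.float64(0.0143)]
[np.float64(0.0001), np.float64(-0.0101), 0.0, 0, 0, np.float64(0.0191)]
[np.float64(0.0002), np.float64(-0.0126), 0.0, 0, 0, np.float64(0.0239)]
[np.float64(0.0003), np.float64(-0.0152), 0.0, 0, 0, np.float64(0.0286)]
[np.float64(0.0004), np.float64(-0.0177), 0.0, 0, 0, np.float64(0.0334)]
[np.float64(0.0005), np.float64(-0.0202), 0.0, 0, 0, np.float64(0.0382)]
[np.float64(0.0007), np.float64(-0.0227), 0.0, 0, 0, np.float64(0.043)]
[np.float64(0.0009), np.float64(-0.0252), 0.0, 0, 0, np.float64(0.0477)]
```

View pics/w16.png

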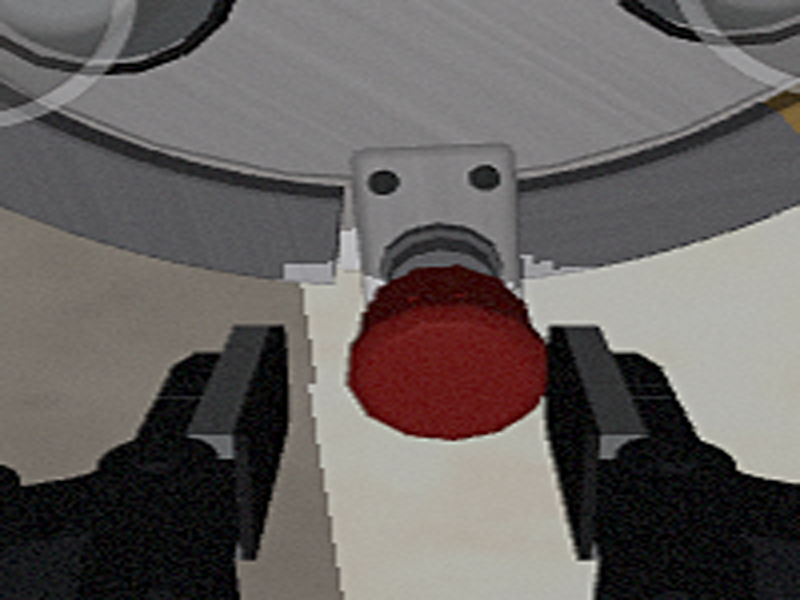

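Request:
arm_command --plan '[[[0.15,0,-0.0025,0,0,0,0.0048],[0.15,0,-0.0051,0,0,0,0.0095],[0.15,0,-0.0076,0,0,0,0.0143],[0.15,0.0001,-0.0101,0,0,0,0.0191],[0.15,0.0002,-0.0126,0,0,0,0.0239],[0.15,0.0002,-0.0126,0,0,0,0.0239]]]'

```text
t: 16.15
ee_pos: [0.4762, 0.1071, 0.0546]
tool_rot: [0.0, 0.998, -0.063, -0.0]
contact_force: [0.2, 0.3, -0.0]
gripper_width: 0.0362
```

Run:
```python
from h import *
from plant import robot
s,c=wrist(robot);print(s["t"],s["ee_pos"],heading(s["tool_rot"]),"tool",R_of(s["tool_rot"]).inv().apply(s["contact_force"]),s["gripper_width"])
im=c["img"][:,:,::-1]
cv2.imwrite("pics/w17.png",cv2.resize(im[130:330,220:420],None,fx=4,fy=3,interpolation=cv2.INTER_CUBIC))
arc([.6017,.0924],np.arange(.01,.06,.01))
```

```text
16.15 [0.47622748 0.10707153 0.05457522] -7.234994272045927 tool [ 0.16577704 -0.32613895  0.00292853] 0.036227148958962584
S in tool [ 0.12627475 -0.00110293]
[np.float64(-0.0), np.float64(-0.0025), 0.0, 0, 0, np.float64(0.0048)]
[np.float64(0.0), np.float64(-0.0051), 0.0, 0, 0, np.float64(0.0095)]
[np.float64(0.0), np.float64(-0.0076), 0.0, 0, 0, np.float64(0.0143)]
[np.float64(0.0001), np.float64(-0.0101), 0.0, 0, 0, np.float64(0.0191)]
[np.float64(0.0002), np.float64(-0.0126), 0.0, 0, 0, np.float64(0.0239)]
```

View pics/w17.png

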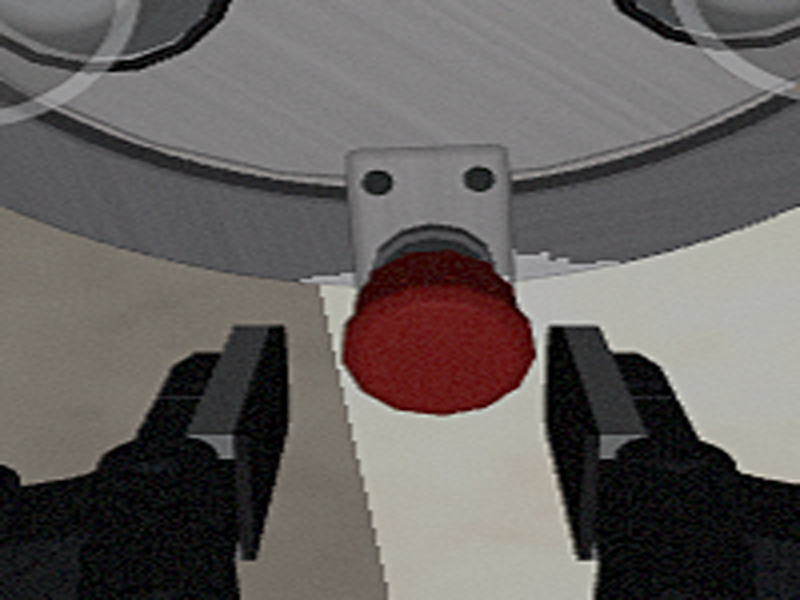

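Request:
arm_command --plan '[[[0,0,0.004,0,0,0,0],[-0.3,0,0.004,0,0,0,0],[-0.5,0,0.004,-0.02,0,0,0],[-0.5,0,0.004,-0.08,0,0,0],[-0.5,0,0.004,-0.16,0,0,0],[-0.5,0,0.004,-0.22,0,0,0],[-0.5,0,0.004,-0.25,0,0,0],[-0.5,0,0.004,-0.25,0,0,0],[-0.5,0,0.004,-0.25,0,0,0]]]'

```text
t: 17.1
ee_pos: [0.4759, 0.105, 0.1798]
tool_rot: [-0.0, 0.998, -0.063, 0.0]
contact_force: [-0.7, -0.1, -0.3]
gripper_width: 0.064
```

Run:
```python
from h import *
from plant import robot
s,c=wrist(robot);print(s["t"],s["ee_pos"],heading(s["tool_rot"]),"tool",R_of(s["tool_rot"]).inv().apply(s["contact_force"]),s["gripper_width"])
im=c["img"][:,:,::-1];np.save("w18.npy",c,allow_pickle=True)
cv2.imwrite("pics/w18.png",cv2.resize(im[0:240,160:480],None,fx=2.5,fy=2.5,interpolation=cv2.INTER_CUBIC))
c=robot.camera("side");np.save("s18.npy",c,allow_pickle=True)
cv2.imwrite("pics/s18.png",cv2.resize(c["img"][180:340,230:390,::-1],None,fx=3.7,fy=3.7,interpolation=cv2.INTER_CUBIC))
```

```text
17.1 [0.47586806 0.1050406  0.17975063] -7.196361833809843 tool [-0.64006804  0.19580652  0.34432595] 0.0639896670019728
```

View pics/w18.png

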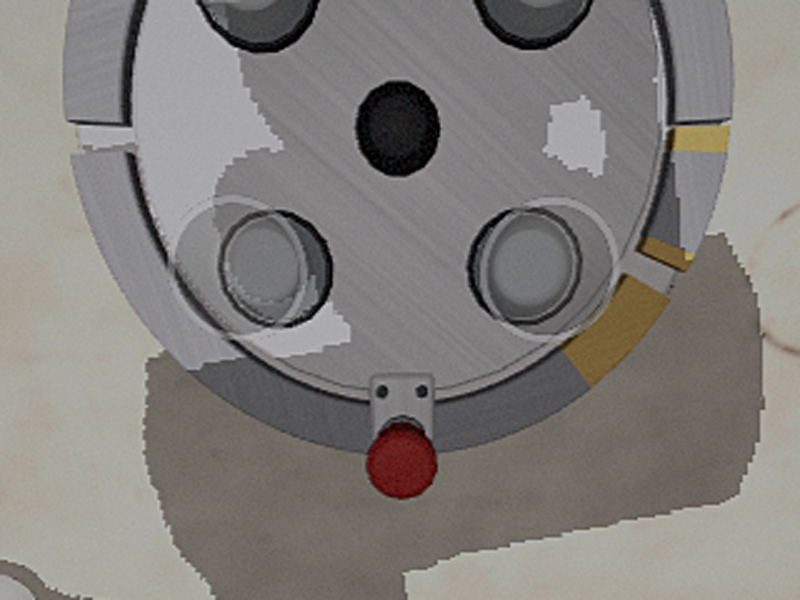

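View pics/s18.png

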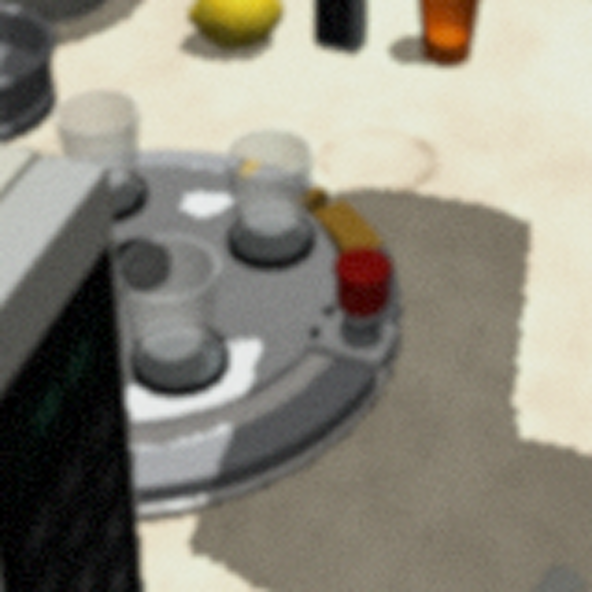

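Run:
```python
from h import *
for f in("w9","w18"):
    c=np.load(f+".npy",allow_pickle=True).item();im=c["img"][:,:,::-1]
    h=cv2.cvtColor(im,cv2.COLOR_BGR2HSV)
    r=((h[...,0]<8)|(h[...,0]>170))&(h[...,1]>120)
    r[:140]=0;r[215:]=0;r[:,:290]=0;r[:,360:]=0
    ys,xs=np.nonzero(r);print(f,xs.min(),xs.max(),ys.min(),ys.max(),r.sum(),xs.mean(),ys.mean())
    k=np.array(onz(c,xs.mean(),ys.mean(),.0825));o,_=ray(c,0,0)
    for dz in(0,.002,.009): print(dz,proj(c,k+[0,0,dz]))
    # outermost extents of subpixel widths
    w=r.sum(1);print("max width",w.max(),np.sort(w)[-6:])
c=np.load("s18.npy",allow_pickle=True).item();h=cv2.cvtColor(c["img"],cv2.COLOR_RGB2HSV)
r=((h[...,0]<8)|(h[...,0]>170))&(h[...,1]>150)&(h[...,2]>60)
r[:240]=0;r[275:]=0;r[:,:310]=0;r[:,350:]=0
ys,xs=np.nonzero(r);print("side",xs.min(),xs.max(),ys.min(),ys.max(),xs.mean(),ys.mean())
S=np.array([.6017,.0924]);a=np.radians(180-7.2)
for dth in(-.02,0,.02):
  k=S+.128*np.array([np.cos(a+dth),np.sin(a+dth)])
  for z in(.0545,.068,.0825): print(dth,z,proj(c,[*k,z]))
```

```text
w9 312 339 167 197 655 325.2916030534351 182.74503816793893
0 [325.29160305 182.74503817]
0.002 [325.29973175 183.30992665]
0.009 [325.3290631  185.34825393]
max width 28 [27 27 28 28 28 28]
w18 307 334 169 199 657 320.3318112633181 184.1537290715373
0 [320.33181126 184.15372907]
0.002 [320.30941341 184.72801149]
0.009 [320.22859378 186.80023227]
max width 28 [27 27 28 28 28 28]
side 321 334 247 264 327.4972677595628 254.91256830601094
-0.02 0.0545 [327.60720624 262.22822318]
-0.02 0.068 [327.73396495 256.42858348]
-0.02 0.0825 [327.87289938 250.0718639 ]
0 0.0545 [328.14309293 261.40844566]
0 0.068 [328.27468102 255.61851758]
0 0.0825 [328.41889978 249.27283477]
0.02 0.0545 [328.65014045 260.58648601]
0.02 0.068 [328.78624525 254.80633508]
0.02 0.0825 [328.93540503 248.47176034]
```

Request:
arm_command --plan '[[[-0.5,0,0,-0.08,0,0,0],[-0.5,0.02,0,-0.14,0,0,0],[-0.5,0.06,0,-0.14,0,0,0],[-0.5,0.06,0,-0.14,0,0,0],[-0.5,0.06,0,-0.14,0,0,0]]]'

```text
t: 17.7
ee_pos: [0.5051, 0.1012, 0.2484]
tool_rot: [0.0, 0.998, -0.063, -0.001]
contact_force: [-0.6, -0.1, -0.4]
gripper_width: 0.064
```

Run:
```python
from h import *
from plant import robot
s,c=wrist(robot);print(s["t"],s["ee_pos"],s["contact_force"],s["joint_velocities"].round(3))
cv2.imwrite("pics/w19.png",c["img"][:,:,::-1])
```

```text
17.7 [0.50511186 0.10116797 0.24835983] [-0.59339357 -0.12701065 -0.42179084] [ 0.004 -0.009  0.017  0.     0.002  0.001]
```

View pics/w19.png

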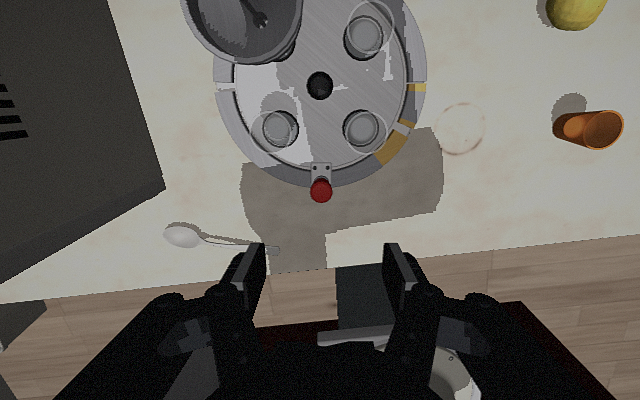

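```bash
python3 -c "
from plant import robot
print(robot.sign_off())"
```

```text
the job is handed in; nothing more can be done
None
```

I stood the spare clear glass in the empty seat and let it go. I then lifted the plunger about 11 mm and turned the carousel clockwise to the next notch. For the last stretch I let the pin ride on the ring and nudged the knob with one open pad until it dropped in. The job was handed in at about 17.7 s of the 72 s allowed, and the hand-in gave no verdict.

**Plunger and lock:**
- The knob jumped ahead of the pad and the side force fell from about 8 N to 0.
- In the wrist picture the knob covers 657 pixels, against 655 when it was home at the start. Its place relative to the lug is also unchanged, so it looks home within about 1 mm.
- The tool turned about 1.10 rad with the knob. The pictures had put the notch at about 1.11 rad.
- I did not push on the carousel afterwards to test the lock.

**Glasses:**
- The spare glass and glasses b and c are seen standing in their seats. The spare looked about 2 mm off centre in its collar just after release.
- Glass a should be under the funnel, which mostly hides it, so I could not check it closely.

**Forces:** The sideways force on the tool stayed below about 8.5 N in the readings taken during the turn. The robot touched nothing at the end.

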